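# Set up the glaze-test viewing place

## Task

Set up the banding wheel for looking over the glaze tests: draw every tool out of the stoneware tool holder and lay it flat in the wooden tool tray, and slide every test tile up out of the rack and stand it in the wooden stand on the wheel, one to a slot and down on the slot's floor. Once all the tiles stand there, push the wheel by its upright handle through one full turn, either way, so that the handle comes back to where it was at the start, with the tiles still standing in their slots. Leave the jar, pot, mug and cork block where they are.

Things in the scene. Friction and masses are not known exactly. Their poses are not given: they have to be found in the camera images.
- tool1: a pottery hand tool, 170 mm long: a round wooden shaft 14 mm thick for 135 mm from its foot, then a flat wooden spatula blade 24 x 9 mm for the last 35 mm (width along its x). It stands foot down in a well of the tool holder. Origin at the centre of its foot, z along the tool towards the head. 35 g. Some of the four are absent.
- tool2: a pottery hand tool, 170 mm long: a round wooden shaft 14 mm thick for 135 mm from its foot, then a flat brush head 22 x 11 mm for the last 35 mm (width along its x). It stands foot down in a well of the tool holder. Origin at the centre of its foot, z along the tool towards the head. 35 g. Some of the four are absent.
- tool3: a pottery hand tool, 170 mm long: a round wooden shaft 14 mm thick for 135 mm from its foot, then a wire trimming loop 24 mm wide, 5 mm thick for the last 35 mm (width along its x). It stands foot down in a well of the tool holder. Origin at the centre of its foot, z along the tool towards the head. 35 g. Some of the four are absent.
- tool4: a pottery hand tool, 170 mm long: a round wooden shaft 14 mm thick for 135 mm from its foot, then a flat steel blade 20 x 6 mm for the last 35 mm (width along its x). It stands foot down in a well of the tool holder. Origin at the centre of its foot, z along the tool towards the head. 35 g. Some of the four are absent.
- tool1_mid (a point): the middle of tool1, on its axis 85 mm from the foot; axes as tool1
- tool2_mid (a point): the middle of tool2, on its axis 85 mm from the foot; axes as tool2
- tool3_mid (a point): the middle of tool3, on its axis 85 mm from the foot; axes as tool3
- tool4_mid (a point): the middle of tool4, on its axis 85 mm from the foot; axes as tool4
- tile1: a fired clay test tile 80 mm tall, 70 mm wide (its y), 8 mm thick (its x), standing on edge in a slot of the rack. Origin at the centre of its lower edge, z up. 90 g. Some of the three are absent.
- tile2: a fired clay test tile 80 mm tall, 70 mm wide (its y), 8 mm thick (its x), standing on edge in a slot of the rack. Origin at the centre of its lower edge, z up. 90 g. Some of the three are absent.
- tile3: a fired clay test tile 80 mm tall, 70 mm wide (its y), 8 mm thick (its x), standing on edge in a slot of the rack. Origin at the centre of its lower edge, z up. 90 g. Some of the three are absent.
- holder: the tool holder, a heavy stoneware block 60 x 210 x 100 mm high, fixed, with four square wells 28 x 26 mm in a row along its y, at y = -75, -25, 25 and 75 mm, open at the top, inner floor 8 mm above the table. Origin at the centre of its underside, z up; its x points away from the robot and to its left, across the row.
- tray: the tool tray, a flat wooden tray 240 x 172 mm (x, y), fixed, rim 18 mm high and 6 mm thick, inner floor 8 mm above the table. Origin at the centre of its underside; its long axis x points away from the robot's middle, to its right.
- rack: the tile rack, a plywood block 150 x 88 mm, 48 mm high, fixed, with three slots 12 mm wide and 76 mm long (along its y) at x = -48, 0 and 48 mm; slot floors 8 mm above the table, so that tiles stand 40 mm out of it. Origin at the centre of its underside; x points to the robot's right.
- turntable (a joint): the banding wheel (an aluminium turntable 220 mm across, top 60 mm above the table, on a cast foot): its angle in rad, 0 at the start, growing anticlockwise seen from above; it turns freely either way past one turn (stops at 7.5 either way) and stays where it is left
- wheel_center (a point): the centre of the turntable's top face, on its axis, 60 mm above the table; the frame turns with the wheel
- handle_top (a point): the top end of the turntable's turning handle, an upright steel rod 16 mm thick and 75 mm tall (top 135 mm above the table) standing on the turntable 95 mm from its axis; the frame turns with the wheel
- slot_a (a point): the centre of the floor (64 mm above the table) of one of the two parallel slots of the wooden stand fixed on the middle of the wheel. The stand is 110 x 90 mm, its top 96 mm above the table. Each slot is 15 mm wide (along the point's x), 78 mm long (along its y) and 32 mm deep; the slots are 48 mm apart along x. The frame turns with the wheel.
- slot_b (a point): the same point of the stand's other slot
- jar: bystander: a closed white jar 60 mm across and 85 mm tall; origin at the centre of its underside
- pot: bystander: a small terracotta pot 72 mm across and 62 mm tall; origin at the centre of its underside
- mug: bystander: a white mug 76 mm across and 80 mm tall; origin at the centre of its underside
- sponge_block: bystander: a cork sanding block 90 x 60 x 35 mm; origin at the centre of its underside

How it is judged:
By the outcome, as a careful person would: the job done as asked, in the order asked, and still so for the second after the job is handed in, with the robot touching nothing.
Of tool1, tool2, tool3, tool4 only 2 to 3 are there at a start; the rules pass over those that are not, and their reading is None.
Of tile1, tile2, tile3 only 1 to 2 are there at a start; the rules pass over those that are not, and their reading is None.
At some moment in a run one of tool1, tool2, tool3, tool4 may be knocked a few centimetres aside while the robot is not near it.
It also fails if it takes over 210 s, if anything falls off the work surface, if the arm or the gripper's body presses on something with over 40 N, if the wrist force passes 120 N, or if a joint passes its speed limit or range.

## Robot

A 6-joint arm with a two-finger parallel gripper is mounted at the origin on the work surface. World frame = base frame: x ahead of the robot, y to its left, z up, the work surface at z = 0. Lengths are in mm, angles in rad, forces in N, time in s.
With the tool pointing down it reaches from about 350 to 775 mm from the base axis. Payload 7.3 kg.
Tool frame: the origin (TCP) lies at the very end of the fingers, on their centre line; the grasp point (between the pads) lies 19 mm behind it; z points along the fingers, y is the line along which they close (so a half turn about z gives the same grasp; the last joint's range is limited). The gripper opens to 92 mm and grips with 3 to 60 N. Pads are 19 mm wide; open, the fingers measure 130 mm over their backs; the gripper's body (75 mm by 190 mm) begins 47 mm behind the grasp point.
Start: joints at [1.099, 0.342, 1.524, -0, 1.275, -0.146], TCP at [168.021, 497.407, 226.741] pointing down, gripper open.
Joint ranges: [-2.53, 2.53], [-0.77, 2.02], [0.04, 2.7], [-1, 4.14], [0.28, 2.66], [-3.11, 3.11]. Speed limits (rad/s): [2.57, 2.57, 3.14, 3.14, 3.14, 3.14].

## Interface

Orientations are given as [roll, pitch, yaw] about the fixed x, y, z axes, in that order (R = Rz(yaw) Ry(pitch) Rx(roll)).
In Python, from plant import get_obs, optics, ticket, finder gives the robot as it stands.
- The arm moves only by the tool send_rows, never from a script. Its arguments are lists of equal length, an entry for each row: "offset": the shift along the tool's x, y, z scaled (see below), a list of three; "delta_rot": the turn, a rotation vector about the tool's x, y, z scaled (see below), a list of three. In form: {"offset": [[dx, dy, dz], ...], "delta_rot": [[rx, ry, rz], ...]}. A call has 1 to 8 rows; each row is the pose to reach, as a shift and turn from the pose commanded when the call began, along the tool's axes at that moment, turning the shorter way round; what a row does not reach only later rows make up. The controller multiplies each number of a shift by 120 mm and each number of a turn by 360 degrees. A row lasts 1/8 s, in which the tool goes at most 62.5 mm and 10.7 degrees, less where a joint would pass 70% of its speed; a pose out of reach is approached as far as the arm can. A call with a number of a shift or a turn outside -1 to 1 is refused whole. A call with a gripper value outside its range is refused whole. "grip" is the opening, from 0 (shut) to 1 (fully open), set as the call begins (left out, the last holds). The fingers move at their own pace and stop on an object; the grip force is fixed at half the most. Time passes only in rows, so rows that repeat a pose let the fingers close. It gives the time, the measured TCP pose, the force, the opening and the grip force at its end, in the units of the state.
- get_obs(): the state, without advancing time (a new reading comes with each control period).
- optics.capture(name): name is "scene" or "top" or "wrist"; returns the picture (384x512x3 uint8, red, green, blue); there is no depth.
- optics.get_calibration(name): a dict with "fx", "fy", "cx", "cy" (pixels), "world_from_camera" (4x4, takes a point from camera to world coordinates). Camera axes: x right, y down, z forward; pixel columns grow to the right and rows downward; lengths in mm; the calibration is good to about 2 mm. A picture is of the moment at which its call begins: read the wrist's pose just before it. get_calibration takes no time and is no camera call; for the wrist camera it gives the pose at the moment of the call.
- ticket.close_job(): hands the job in; it is judged then, once.
Trained networks look in the newest picture that a camera, given by its name, has taken for a name from the list of things; names that differ only in an ending like _2 or _b are one class to them, and where a whole thing is asked for, a point or a joint stands for the part that bears it (a point fixed in the world has none). Each returns a list of dicts, best first, with "confidence" (0 to 1); they miss things now and then, are a little off and sometimes report something else, mostly with a low value. They report only what shows in the picture. A call takes as long as a camera call.
- finder.boxes_of(target, camera): "box" ([left, top, right, bottom] in pixels, round what is visible of it).
- finder.silhouettes(target, camera): "region" (384x512 bool, what is visible of it) and "box" ([left, top, right, bottom] in pixels, round what is visible of it).
- finder.pinpoint(target, camera): "uv" ([column, row] in pixels: a listed point, or the origin of a listed thing).
The state is a dict: "time": time; "joint_positions": joint angles; "dq": joint speeds; "tau": joint torques, N m; "tool_pos": TCP position; "tcp_rot": TCP orientation; "contact_force": force on the tool from outside, world axes, zero at the start; "moment": the same for the moment, N m; "grip_width": finger opening in mm; "finger_force": force on a finger pad.
Only numpy, scipy, OpenCV 4.12 (cv2) and the standard library are available. Lean on these libraries where they do the work, as an engineer would, in place of code of your own. Each camera call takes 0.05 s, during which the arm holds its last target. There are 200 camera calls.

## Working session

There is one attempt and no reset: what is moved stays moved. The work goes in short steps, Python scripts to look and compute and a tool call to move; the robot and the scene stay as the last step left them, time stands still between calls to the robot, and variables do not carry over. Pictures are saved under pics/ and viewed, at most 14 in all, crops included, and the job is handed in when it is done.

Besides the shell and the picture viewer there is one more tool, called as name(argument=value, ...) on one line, values as JSON. send_rows: Moves the arm, as the interface text tells. Its arguments: {"type":"object","properties":{"offset":{"type":"array"},"delta_rot":{"type":"array"},"grip":{"type":"number"}},"required":["offset","delta_rot"]}

```bash
mkdir -p pics; ls; python3 - <<'E'
from plant import get_obs, optics, finder
import cv2
o=get_obs(); print({k:o[k] for k in ('time','tool_pos','tcp_rot','grip_width')})
for c in ('scene','top'):
    im=optics.capture(c); cv2.imwrite(f'pics/{c}0.png',im[:,:,::-1]); print(c,optics.get_calibration(c))
    for n in ['tool1','tool2','tool3','tool4','tile1','holder','tray','rack','wheel_center','handle_top','slot_a','slot_b','jar','pot','mug','sponge_block']:
        print(n,[(round(d['confidence'],2),[round(float(x)) for x in d['uv']]) for d in finder.pinpoint(n,c)[:4]])
E
```

```text
pics
{'time': 0.0, 'tool_pos': array([167.83198334, 497.01249349, 226.04488051]), 'tcp_rot': array([-3.14004886e+00, -2.37274893e-04,  2.81576337e+00]), 'grip_width': 92.39976182775607}
scene {'fx': 378.4507292652661, 'fy': 378.4507292652661, 'cx': 261.60908596345075, 'cy': 188.5427509599512, 'world_from_camera': array([[-8.66001874e-01,  3.23134246e-01, -3.81608456e-01,
         9.00320161e+02],
       [ 4.99961183e-01,  5.73148911e-01, -6.49260456e-01,
         6.55497015e+02],
       [ 8.92018261e-03, -7.53050187e-01, -6.57902612e-01,
         7.42928831e+02],
       [ 0.00000000e+00,  0.00000000e+00,  0.00000000e+00,
         1.00000000e+00]])}
tool1 [(0.67, [310, 215])]
tool2 [(0.67, [310, 215])]
tool3 [(0.67, [310, 215])]
tool4 [(0.67, [310, 215])]
tile1 [(0.65, [190, 167]), (0.65, [195, 178])]
holder [(0.97, [346, 276]), (0.63, [362, 250]), (0.44, [193, 176])]
tray [(0.91, [231, 136]), (0.5, [196, 177])]
rack [(0.97, [196, 178]), (0.42, [340, 355])]
wheel_center [(0.86, [241, 223])]
handle_top [(0.6, [310, 214]), (0.42, [198, 175])]
slot_a [(0.72, [235, 219]), (0.58, [249, 221
[... 910 characters left out ...]
(0.48, [154, 220]), (0.44, [151, 237])]
tool4 [(0.6, [324, 172]), (0.53, [162, 209]), (0.48, [154, 220]), (0.44, [151, 237])]
tile1 [(0.74, [339, 169]), (0.55, [324, 171]), (0.54, [370, 227]), (0.24, [324, 169])]
holder [(0.61, [160, 214])]
tray [(0.8, [369, 229]), (0.73, [123, 175])]
rack [(0.8, [324, 172])]
wheel_center [(0.92, [232, 166])]
handle_top [(0.61, [208, 142])]
slot_a [(0.77, [237, 158]), (0.69, [230, 175]), (0.68, [148, 221])]
slot_b [(0.77, [237, 158]), (0.69, [230, 175]), (0.68, [148, 221])]
jar [(0.97, [176, 140]), (0.42, [324, 168])]
pot [(0.93, [224, 230])]
mug [(0.65, [122, 176]), (0.58, [155, 202]), (0.5, [152, 240])]
sponge_block [(0.91, [264, 246]), (0.41, [124, 174])]
```

```bash
cd pics; python3 -c "
import cv2
a=cv2.imread('top0.png')[90:290,90:420]; cv2.imwrite('topc.png',cv2.resize(a,None,fx=2.4,fy=2.4,interpolation=2))
b=cv2.imread('scene0.png'); cv2.imwrite('scenec.png',cv2.resize(b,None,fx=1.5,fy=1.5,interpolation=2))"
```

```text
(no output)
```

View pics/topc.png

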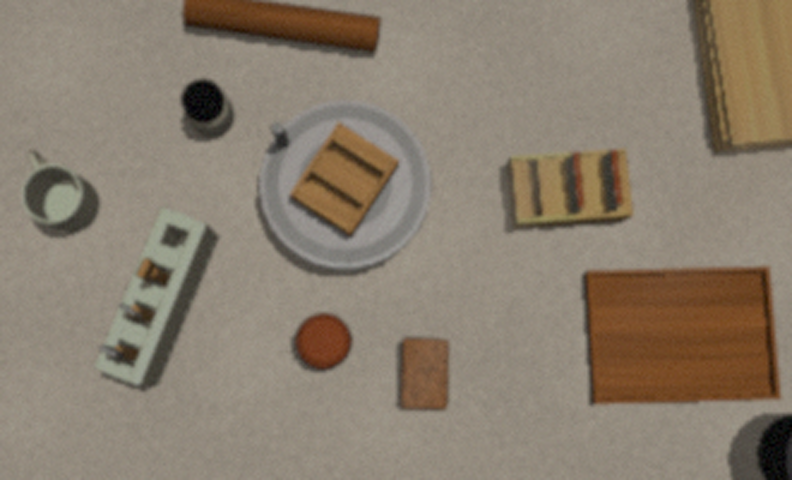

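View pics/scenec.png

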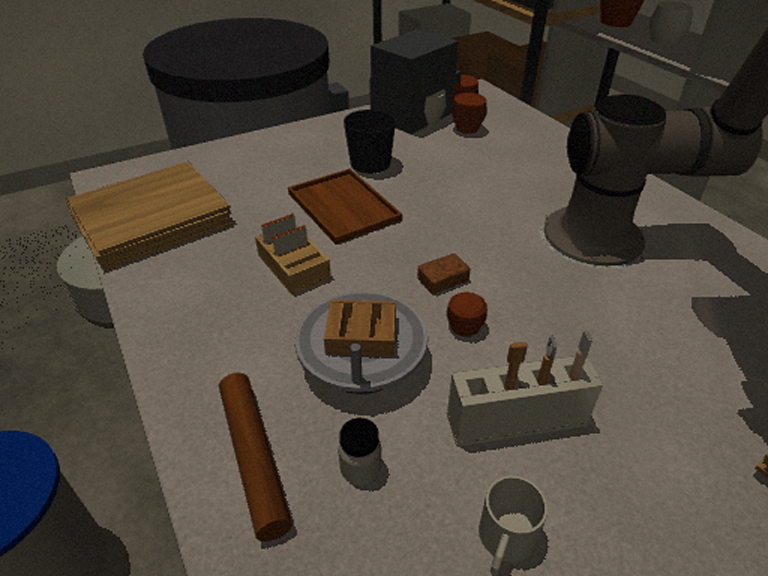

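Top picture: three tools stand in the holder (crop ~(152,272), (138,313), (125,352)), with the far well empty. Two tiles are in the rack's middle and right slots. The stand's two slots are empty, and the handle is at crop (278,133). Next I turn these into world positions.

```bash
cat > h.py <<'E'
import numpy as np, cv2
from scipy.spatial.transform import Rotation as R
from scipy.optimize import least_squares
from plant import get_obs, optics, finder
def ray(c,uv,K=None):
    K=K or optics.get_calibration(c); T=K['world_from_camera']
    d=T[:3,:3]@np.array([(uv[0]-K['cx'])/K['fx'],(uv[1]-K['cy'])/K['fy'],1]); return T[:3,3],d
def atz(c,uv,z,K=None):
    o,d=ray(c,uv,K); return o+d*(z-o[2])/d[2]
def proj(P,K):
    T=np.linalg.inv(K['world_from_camera']); p=np.atleast_2d(P)@T[:3,:3].T+T[:3,3]
    return np.c_[K['fx']*p[:,0]/p[:,2]+K['cx'],K['fy']*p[:,1]/p[:,2]+K['cy']]
def pose():
    o=get_obs(); return np.array(o['tool_pos']),R.from_euler('xyz',o['tcp_rot'])
E
python3 - <<'E'
from h import *
K=optics.get_calibration('top')
f=lambda x,y:(90+x/2.4,90+y/2.4)
def show(n,pts,z):
    P=np.array([atz('top',f(*p),z) for p in pts])[:,:2]; print(n,P.round().tolist(),'mean',P.mean(0).round(1))
show('holder',[(168,210),(212,222),(143,386),(99,371)],100)
show('wells',[(174,236),(155,272),(140,312),(124,352)],100)
show('stand',[(340,124),(398,163),(349,236),(291,196)],96)
show('stslots',[(331,143),(381,177),(309,174),(360,207)],96)
show('rack',[(511,158),(626,151),(630,213),(515,222)],48)
show('tiles',[(576,152),(577,213),(610,152),(614,212)],88)
show('tray',[(586,272),(768,268),(777,398),(592,404)],18)
show('handle',[(278,127)],135)
show('wheel',[(262,185),(428,185),(345,102),(345,268)],60)
for n,uv,z in [('holder',(160,214),0),('rack',(324,172),0),('tray',(369,229),0),('wc',(232,166),60),('sa',(237,158),64),('sb',(230,175),64),('handle',(208,142),135),('jar',(176,140),0),('pot',(224,230),0),('mug',(122,176),0),('spong',(264,246),0)]: print(n,atz('top',uv,z)[:2].round())
for n,uv,z in [('holder',(346,276),0),('rack',(196,178),0),('tray',(231,136),0),('wc',(241,223),60),('sa',(235,219),64),('sb',(249,221),64)]: print(n,atz('scene',uv,z)[:2].round())
E
```

```text
holder [[566.0, 280.0], [553.0, 226.0], [354.0, 298.0], [370.0, 351.0]] mean [460.8 288.6]
wells [[535.0, 271.0], [490.0, 291.0], [441.0, 307.0], [393.0, 323.0]] mean [464.8 297.9]
stand [[681.0, 73.0], [633.0, 0.0], [540.0, 59.0], [588.0, 131.0]] mean [610.6  65.8]
stslots [[656.0, 84.0], [615.0, 21.0], [616.0, 110.0], [577.0, 46.0]] mean [616.   65.2]
rack [[655.0, -147.0], [668.0, -296.0], [586.0, -300.0], [571.0, -152.0]] mean [ 619.8 -223.9]
tiles [[655.0, -223.0], [577.0, -223.0], [656.0, -265.0], [579.0, -269.0]] mean [ 616.6 -245.1]
tray [[512.0, -250.0], [523.0, -489.0], [355.0, -494.0], [342.0, -255.0]] mean [ 433.  -371.8]
handle [[664.0, 146.0]] mean [664.4 146.2]
wheel [[609.0, 172.0], [614.0, -39.0], [720.0, 69.0], [505.0, 63.0]] mean [612.   66.2]
holder [468. 296.]
rack [ 615. -222.]
tray [ 435. -363.]
wc [615.  72.]
sa [639.  57.]
sb [586.  77.]
handle [667. 140.]
jar [709. 257.]
pot [422.  93.]
mug [586. 423.]
spong [375. -33.]
holder [453. 293.]
rack [ 620. -219.]
tray [ 422. -376.]
wc [614.  69.]
sa [622.  53.]
sb [595.  76.]
```

```bash
cat >> h.py <<'E'
def rot(az,t):
    az,t=np.radians([az,t]); a=np.array([np.cos(az),np.sin(az),0]); u=np.array([0,0,1.])
    x=np.sin(t)*a+np.cos(t)*u; z=np.cos(t)*a-np.sin(t)*u
    return R.from_matrix(np.c_[x,np.cross(z,x),z])
def plan(wps,start=None,slow=1.0):
    """wps: list of (pos,R); prints the calls (shift, turn, number of rows)"""
    p,r=start or pose()
    for P,Q in wps:
        P=np.array(P,float); d=r.inv().apply(P-p); w=(r.inv()*Q).as_rotvec()
        n=int(np.ceil(max(np.linalg.norm(d)/170,np.abs(d).max()/115,np.degrees(np.linalg.norm(w))/75)-1e-6)) or 1
        p0,r0=p,r
        for i in range(1,n+1):
            Pi=p0+(P-p0)*i/n; Ri=r0*R.from_rotvec(w*i/n)
            d=r.inv().apply(Pi-p); v=(r.inv()*Ri).as_rotvec()
            o=(d/120).round(3); k=(v/2/np.pi).round(4)
            rows=int(min(8,np.ceil(max(np.linalg.norm(d)/62.5*slow,np.degrees(np.linalg.norm(v))/10.7)+.3)))
            print(o.tolist(),k.tolist(),'x',rows)
            p=p+r.apply(o*120); r=r*R.from_rotvec(k*2*np.pi)
        print(' -> ',P.round(1))
E
python3 - <<'E'
from h import *
plan([((250,330,300),rot(100,90)),((360,130,280),rot(62,60)),((365,140,190),rot(62,25))])
E
```

```text
[-0.547, -0.552, -0.305] [0.0, -0.0, 0.0852] x 4
[-0.751, -0.195, -0.306] [0.0, -0.0, 0.0852] x 4
 ->  [250. 330. 300.]
[-0.9, 0.307, 0.083] [-0.0138, 0.0401, 0.0515] x 3
[-0.755, 0.579, -0.089] [-0.0138, 0.0401, 0.0516] x 3
 ->  [360. 130. 280.]
[-0.294, -0.002, 0.696] [-0.0, 0.0972, -0.0] x 4
 ->  [365. 140. 190.]
```

send_rows(offset=[[-0.547,-0.552,-0.305],[-0.547,-0.552,-0.305],[-0.547,-0.552,-0.305],[-0.547,-0.552,-0.305]], delta_rot=[[0,0,0.085],[0,0,0.085],[0,0,0.085],[0,0,0.085]], grip=0.5)

```text
time: 2.2
tool_pos: [209.3, 413.5, 263.6]
tcp_rot: [3.141, -0.0, 2.282]
contact_force: [0.3, 0.5, -0.7]
grip_width: 56.3
finger_force: 0.0
```

send_rows(offset=[[-0.751,-0.195,-0.306],[-0.751,-0.195,-0.306],[-0.751,-0.195,-0.306],[-0.751,-0.195,-0.306]], delta_rot=[[0,0,0.085],[0,0,0.085],[0,0,0.085],[0,0,0.085]])

```text
time: 2.7
tool_pos: [250.1, 330.1, 300.0]
tcp_rot: [-3.142, -0.0, 1.752]
contact_force: [-0.5, -0.2, -0.1]
grip_width: 45.5
finger_force: 0.0
```

send_rows(offset=[[-0.9,0.307,0.083],[-0.9,0.307,0.083],[-0.9,0.307,0.083],[-0.9,0.307,0.083]], delta_rot=[[-0.014,0.04,0.0515],[-0.014,0.04,0.0515],[-0.014,0.04,0.0515],[-0.014,0.04,0.0515]])

```text
time: 3.2
tool_pos: [305.2, 230.1, 290.0]
tcp_rot: [3.094, -0.261, 1.431]
contact_force: [0.4, -0.2, 0.2]
grip_width: 45.7
finger_force: 0.0
```

send_rows(offset=[[-0.755,0.579,-0.089],[-0.755,0.579,-0.089],[-0.755,0.579,-0.089],[-0.755,0.579,-0.089]], delta_rot=[[-0.014,0.04,0.0515],[-0.014,0.04,0.0515],[-0.014,0.04,0.0515],[-0.014,0.04,0.0515]])

```text
time: 3.7
tool_pos: [360.4, 130.6, 279.7]
tcp_rot: [3.14, -0.522, 1.088]
contact_force: [0.7, 0.2, 0.3]
grip_width: 46.0
finger_force: 0.0
```

send_rows(offset=[[-0.294,0,0.696],[-0.294,0,0.696],[-0.294,0,0.696],[-0.294,0,0.696],[-0.294,0,0.696]], delta_rot=[[0,0.097,0],[0,0.097,0],[0,0.097,0],[0,0.097,0],[0,0.097,0]])

```text
time: 4.32
tool_pos: [365.6, 141.7, 189.7]
tcp_rot: [3.136, -1.136, 1.096]
contact_force: [-0.5, 0.4, -0.1]
grip_width: 45.7
finger_force: 0.0
```

```bash
python3 - <<'E'
from h import *
p,r=pose(); print(p,r.as_matrix().round(2).tolist(),get_obs()['joint_positions'])
im=optics.capture('wrist'); cv2.imwrite('pics/w1.png',im[:,:,::-1])
K=optics.get_calibration('wrist'); print(K['fx'],K['world_from_camera'].round(2).tolist())
for n in ['tool1','tool2','tool3','tool4']:
    print([(round(d['confidence'],2),[round(float(v)) for v in d['box']]) for d in finder.boxes_of(n,'wrist')],[(round(d['confidence'],2),[round(float(x)) for x in d['uv']]) for d in finder.pinpoint(n+'_mid','wrist')])
E
```

```text
[365.55300736 141.72051582 189.67612162] [[0.19, 0.89, 0.42], [0.37, -0.46, 0.8], [0.91, 0.0, -0.42]] [-0.75643623  0.34793599  2.47543767  1.17315623  1.2420949  -1.24951626]
277.9557960574374 [[0.89, -0.3, 0.35, 313.31], [-0.46, -0.58, 0.67, 41.61], [0.0, -0.76, -0.65, 322.74], [0.0, 0.0, 0.0, 1.0]]
[(0.92, [202, 128, 216, 194]), (0.88, [243, 127, 252, 184]), (0.85, [276, 123, 297, 185])] [(0.75, [282, 182]), (0.75, [472, 282])]
[(0.92, [202, 128, 216, 194]), (0.88, [243, 127, 252, 184]), (0.85, [276, 123, 297, 185])] []
[(0.92, [202, 128, 216, 194]), (0.88, [243, 127, 252, 184]), (0.85, [276, 123, 297, 185])] []
[(0.92, [202, 128, 216, 194]), (0.88, [243, 127, 252, 184]), (0.85, [276, 123, 297, 185])] [(0.86, [212, 186]), (0.54, [266, 229]), (0.41, [246, 185])]
```

View pics/w1.png

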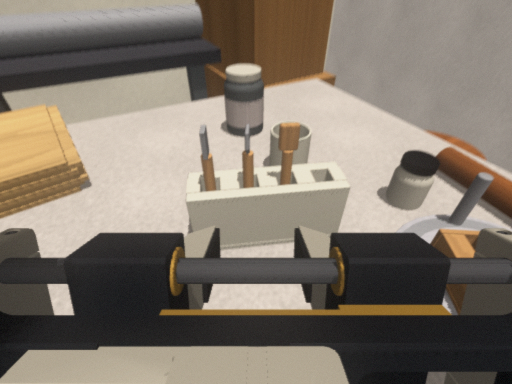

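The wrist picture shows the holder: steel blade at (207,150), loop at (248,150), spatula at (287,150), and the right well is empty. I'll triangulate the head–shaft junctions and the points where the shafts enter the wells, using the scene and wrist views together.

```bash
python3 - <<'E'
from h import *
W=[('steel',(207,154),(209,190),(582,353),(577,379)),('loop',(248,151),(248,187),(547,358),(543,383)),('spat',(287,150),(286,184),(515,362),(511,387))]
def tri(a,b):
    (o1,d1),(o2,d2)=ray('wrist',a),ray('scene',b); s=np.linalg.lstsq(np.c_[d1,-d2],o2-o1,rcond=None)[0]
    A,B=o1+s[0]*d1,o2+s[1]*d2; return ((A+B)/2).round(1),round(float(np.linalg.norm(A-B)),1)
for n,a,b,c,d in W:
    print(n,tri(a,np.array(c)/1.5),tri(b,np.array(d)/1.5), atz('wrist',a,143)[:2].round(1),atz('wrist',b,100)[:2].round(1))
for uv in [(187,178),(343,165),(346,184),(190,200)]: print(atz('wrist',uv,100)[:2].round(1))
E
```

```text
steel (array([395. , 325.7, 143.4]), 0.5) (array([391.3, 328.5,  86.7]), 2.2) [395.3 326.1] [387.6 311.5]
loop (array([443.1, 308.6, 143.1]), 1.6) (array([440.4, 309.4,  87.2]), 2.3) [442.6 309.4] [434.3 294.1]
spat (array([487.4, 291. , 142.1]), 1.0) (array([488. , 291.4,  88.3]), 5.9) [486.8 289.3] [481.2 276.9]
[370.3 348.9]
[577.1 276.6]
[551.  240.7]
[360.3 304. ]
```

```bash
python3 - <<'E'
from h import *
Q=rot(70,25); z=Q.as_matrix()[:,2]
P=np.array([486.5,287.5,127])
plan([(P-75*z+[0,0,5],Q),(P+9*z,Q),(P+9*z+[0,0,115],Q)])
E
```

```text
[0.109, 0.197, 0.496] [0.0099, 0.0003, -0.0042] x 2
[0.102, 0.231, 0.482] [0.0099, 0.0003, -0.0042] x 2
 ->  [463.3 223.6 163.7]
[-0.038, 0.0, 0.718] [-0.0, -0.0, 0.0] x 2
 ->  [489.3 295.2 123.2]
[0.868, 0.0, -0.405] [-0.0, -0.0, 0.0] x 3
 ->  [489.3 295.2 238.2]
```

send_rows(offset=[[0.109,0.197,0.496],[0.109,0.197,0.496],[0.109,0.197,0.496]], delta_rot=[[0.01,0,-0.004],[0.01,0,-0.004],[0.01,0,-0.004]], grip=0.34)

```text
time: 5.15
tool_pos: [414.0, 182.4, 177.0]
tcp_rot: [-3.14, -1.132, 1.153]
contact_force: [0.5, -0.2, 0.1]
grip_width: 31.6
finger_force: 0.0
```

send_rows(offset=[[0.102,0.231,0.482],[0.102,0.231,0.482],[0.102,0.231,0.482]], delta_rot=[[0.01,0,-0.004],[0.01,0,-0.004],[0.01,0,-0.004]])

```text
time: 5.52
tool_pos: [462.7, 222.3, 163.4]
tcp_rot: [-3.128, -1.132, 1.206]
contact_force: [0.5, 0.2, 0.6]
grip_width: 31.6
finger_force: 0.0
```

```bash
python3 - <<'E'
from h import *
p,r=pose(); print(p,r.as_matrix()[:,2])
im=optics.capture('wrist'); cv2.imwrite('pics/w2.png',im[:,:,::-1])
K=optics.get_calibration('wrist')
P=np.array([486.5,287.5,127]);print(proj([P,P+[0,0,16]],K))
q,_=r,0
print('line of fingers',proj([p,p+r.as_matrix()[:,2]*70],K))
for n in ['tool1']: print([(round(d['confidence'],2),[round(float(v)) for v in d['box']]) for d in finder.boxes_of(n,'wrist')])
E
```

```text
[462.65098272 222.25468662 163.36388921] [ 0.30974243  0.85081955 -0.42445932]
[[256.72616366 208.59497547]
 [256.60289523 194.9851526 ]]
line of fingers [[256.60063461 242.36700173]
 [256.59610867 207.79475537]]
[(0.86, [182, 155, 212, 230]), (0.85, [239, 159, 269, 239]), (0.75, [119, 155, 163, 232])]
```

View pics/w2.png

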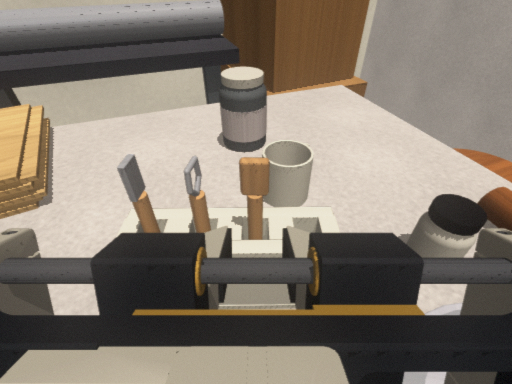

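The spatula shaft at (255,197–240) lines up with the finger centre line at column 256.6, so I go in, close and lift.

send_rows(offset=[[-0.036,0,0.36],[-0.036,0,0.72],[-0.036,0,0.72],[-0.036,0,0.72]], delta_rot=[[0,0,0],[0,0,0],[0,0,0],[0,0,0]])

```text
time: 6.12
tool_pos: [489.4, 293.6, 123.1]
tcp_rot: [-3.129, -1.133, 1.206]
contact_force: [0.4, -0.1, -0.1]
grip_width: 31.0
finger_force: 0.0
```

send_rows(offset=[[0,0,0],[0,0,0],[0,0,0],[0,0,0],[0,0,0]], delta_rot=[[0,0,0],[0,0,0],[0,0,0],[0,0,0],[0,0,0]], grip=0.0)

```text
time: 6.75
tool_pos: [489.8, 294.6, 123.1]
tcp_rot: [-3.131, -1.133, 1.21]
contact_force: [-1.1, -0.7, 3.0]
grip_width: 13.2
finger_force: 30.0
```

send_rows(offset=[[0.22,0,-0.1],[0.44,0,-0.2],[0.65,0,-0.3],[0.87,0,-0.405],[0.87,0,-0.405]], delta_rot=[[0,0,0],[0,0,0],[0,0,0],[0,0,0],[0,0,0]])

```text
time: 7.38
tool_pos: [490.4, 294.8, 239.4]
tcp_rot: [-3.139, -1.133, 1.217]
contact_force: [0.0, 0.0, -0.3]
grip_width: 12.6
finger_force: 29.9
```

```bash
python3 - <<'E'
from h import *
p,r=pose(); print(p,r.as_matrix()[:,2],get_obs()['joint_positions'].round(2))
im=optics.capture('scene'); cv2.imwrite('pics/s2.png',im[60:260,180:440,::-1].repeat(2,0).repeat(2,1))
for n in ['tool1']: print([(round(d['confidence'],2),[round(float(v)) for v in d['box']]) for d in finder.boxes_of(n,'scene')])
E
```

```text
[490.423826   294.79472609 239.44282209] [ 0.31075914  0.85085709 -0.42364014] [-0.13  0.36  2.09  1.44  1.1  -0.8 ]
[(0.95, [338, 183, 357, 253]), (0.76, [359, 227, 371, 257]), (0.71, [383, 220, 397, 253])]
```

View pics/s2.png

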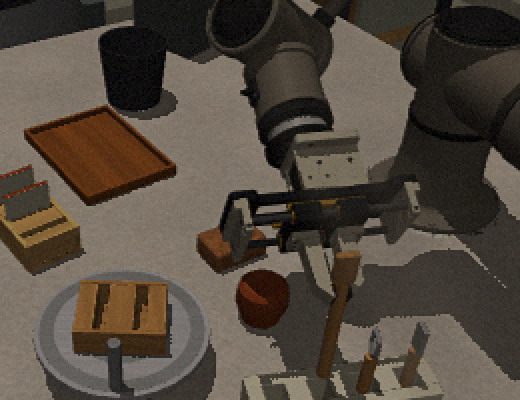

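```bash
cat >> h.py <<'E'
def lean(foot_uv,tip_uv,off=9,cam='scene'):
    """held tool in the gripper frame: axis = cos(b)*(-cos a.. ) ; solves tilt angles and grasp distance from the foot"""
    K=optics.get_calibration(cam); p,r=pose()
    def f(v):
        a,b,g=v; u=r.apply([np.cos(a)*np.cos(b),np.sin(b),np.sin(a)*np.cos(b)]); c=p-off*r.apply([0,0,1])
        return (proj([c-g*u,c+(170-g)*u],K)-[foot_uv,tip_uv]).ravel()
    s=least_squares(f,[0.4,0,119]); u=r.apply([np.cos(s.x[0]),0,np.sin(s.x[0])])
    print('angle from tool x to z (deg), side, g',np.degrees(s.x[:2]).round(1),s.x[2].round(1),'res',s.fun.round(1),'u',u.round(3))
E
python3 - <<'E'
from h import *
lean((342,247.5),(353.5,186))
p,r=pose(); Q=rot(92.6,108)
plan([((470,150,280),rot(78,55)),((470,-60,270),rot(86,85)),((470,-338,200),Q)])
E
```

```text
angle from tool x to z (deg), side, g [-26.4   0.8] 120.5 res [-0.1 -0.  -0.1 -0. ] u [-0.003 -0.022  1.   ]
[-0.091, 0.129, -0.614] [0.0084, -0.0414, -0.0077] x 2
[-0.252, 0.089, -0.575] [0.0085, -0.0414, -0.0076] x 2
 ->  [470. 150. 280.]
[-0.725, 0.182, -0.457] [0.0038, -0.0416, -0.0106] x 2
[-0.829, 0.121, -0.257] [0.0039, -0.0416, -0.0106] x 2
 ->  [470. -60. 270.]
[-0.784, 0.054, 0.126] [-0.0007, -0.0213, -0.0061] x 2
[-0.762, 0.023, 0.231] [-0.0007, -0.0213, -0.0061] x 2
[-0.725, -0.006, 0.33] [-0.0007, -0.0213, -0.0061] x 2
 ->  [ 470. -338.  200.]
```

```bash
cat > place.py <<'E'
import sys
from h import *
x=float(sys.argv[1]); t=float(sys.argv[2]); Q=rot(92.6,t); C=np.array([x,-338,24])+9*Q.apply([0,0,1])
plan([((470,150,280),rot(78,55)),((470,-60,270),rot(86,85)),(C+[0,0,120],Q),(C,Q)])
E
python3 place.py 480 114
```

```text
[-0.091, 0.129, -0.614] [0.0084, -0.0414, -0.0077] x 2
[-0.252, 0.089, -0.575] [0.0085, -0.0414, -0.0076] x 2
 ->  [470. 150. 280.]
[-0.725, 0.182, -0.457] [0.0038, -0.0416, -0.0106] x 2
[-0.829, 0.121, -0.257] [0.0039, -0.0416, -0.0106] x 2
 ->  [470. -60. 270.]
[-0.808, 0.083, 0.303] [-0.001, -0.0268, -0.0061] x 2
[-0.748, 0.05, 0.436] [-0.001, -0.0269, -0.0061] x 2
[-0.666, 0.02, 0.555] [-0.001, -0.0268, -0.006] x 2
 ->  [ 480.2 -341.7  135.8]
[0.407, 0.0, 0.913] [-0.0, -0.0, -0.0] x 3
 ->  [ 480.2 -341.7   15.8]
```

send_rows(offset=[[-0.03,0.043,-0.2],[-0.06,0.086,-0.41],[-0.091,0.129,-0.614],[-0.091,0.129,-0.614]], delta_rot=[[0.003,-0.014,-0.0025],[0.0056,-0.028,-0.005],[0.0084,-0.0414,-0.0077],[0.0084,-0.0414,-0.0077]])

```text
time: 7.98
tool_pos: [481.1, 221.9, 259.3]
tcp_rot: [3.128, -0.873, 1.3]
contact_force: [0.1, 0.9, -0.1]
grip_width: 13.1
finger_force: 29.9
```

send_rows(offset=[[-0.085,0.03,-0.19],[-0.17,0.06,-0.38],[-0.252,0.089,-0.575],[-0.252,0.089,-0.575]], delta_rot=[[0.003,-0.014,-0.0025],[0.0056,-0.028,-0.005],[0.0085,-0.0414,-0.0076],[0.0085,-0.0414,-0.0076]])

```text
time: 8.48
tool_pos: [470.6, 150.8, 279.9]
tcp_rot: [-3.141, -0.615, 1.362]
contact_force: [-0.1, 0.2, 0.6]
grip_width: 12.8
finger_force: 29.9
```

send_rows(offset=[[-0.24,0.06,-0.15],[-0.48,0.12,-0.3],[-0.725,0.182,-0.457],[-0.725,0.182,-0.457]], delta_rot=[[0.001,-0.014,-0.0035],[0.0025,-0.028,-0.007],[0.0038,-0.0416,-0.0106],[0.0038,-0.0416,-0.0106]])

```text
time: 8.98
tool_pos: [470.1, 46.0, 273.7]
tcp_rot: [3.134, -0.354, 1.434]
contact_force: [0.6, 0.4, -0.5]
grip_width: 13.2
finger_force: 29.9
```

send_rows(offset=[[-0.28,0.04,-0.085],[-0.56,0.08,-0.17],[-0.829,0.121,-0.257],[-0.829,0.121,-0.257]], delta_rot=[[0.001,-0.014,-0.0035],[0.0025,-0.028,-0.007],[0.0039,-0.0416,-0.0106],[0.0039,-0.0416,-0.0106]])

```text
time: 9.48
tool_pos: [469.9, -58.5, 268.7]
tcp_rot: [-3.14, -0.093, 1.501]
contact_force: [-0.5, 1.3, 0.1]
grip_width: 13.4
finger_force: 29.9
```

send_rows(offset=[[-0.27,0.03,0.1],[-0.54,0.06,0.2],[-0.808,0.083,0.303],[-0.808,0.083,0.303]], delta_rot=[[0,-0.009,-0.002],[0,-0.018,-0.004],[-0.001,-0.0268,-0.0061],[-0.001,-0.0268,-0.0061]])

```text
time: 9.98
tool_pos: [472.6, -152.2, 223.3]
tcp_rot: [3.138, 0.075, 1.538]
contact_force: [-0.3, 0.8, -0.9]
grip_width: 13.0
finger_force: 29.9
```

send_rows(offset=[[-0.25,0.02,0.145],[-0.5,0.04,0.29],[-0.748,0.05,0.436],[-0.748,0.05,0.436]], delta_rot=[[0,-0.009,-0.002],[0,-0.018,-0.004],[-0.001,-0.0268,-0.0061],[-0.001,-0.0268,-0.0061]])

```text
time: 10.48
tool_pos: [476.2, -246.2, 179.2]
tcp_rot: [3.137, 0.244, 1.575]
contact_force: [-0.0, 0.6, 0.9]
grip_width: 12.9
finger_force: 29.9
```

send_rows(offset=[[-0.22,0.01,0.185],[-0.44,0.015,0.37],[-0.666,0.02,0.555],[-0.666,0.02,0.555],[-0.666,0.02,0.555]], delta_rot=[[0,-0.009,-0.002],[0,-0.018,-0.004],[-0.001,-0.0268,-0.006],[-0.001,-0.0268,-0.006],[-0.001,-0.0268,-0.006]])

```text
time: 11.1
tool_pos: [480.9, -340.3, 136.7]
tcp_rot: [3.14, 0.416, 1.614]
contact_force: [-0.3, 0.5, 0.4]
grip_width: 13.4
finger_force: 29.9
```

```bash
python3 - <<'E'
from h import *
p,r=pose(); print(p,r.as_matrix()[:,2],get_obs()['joint_positions'].round(2))
im=optics.capture('scene'); cv2.imwrite('pics/s3.png',im[20:220,120:380,::-1].repeat(2,0).repeat(2,1))
for n in ['tool1']: print([(round(d['confidence'],2),[round(float(v)) for v in d['box']]) for d in finder.boxes_of(n,'scene')])
Q=rot(92.6,114); C=np.array([480,-338,24])+9*Q.apply([0,0,1])
plan([(C,Q),(C+[0,0,100],Q)])
E
```

```text
[ 480.88562918 -340.31166339  136.6787689 ] [ 0.01934992 -0.40358406 -0.91473793] [-0.57  0.46  1.7  -0.48  0.79 -0.3 ]
[(0.79, [384, 222, 395, 254]), (0.62, [358, 224, 373, 256]), (0.42, [219, 111, 225, 120])]
[0.402, -0.01, 0.927] [0.0003, -0.0003, -0.0002] x 3
 ->  [ 480.2 -341.7   15.8]
[-0.339, 0.0, -0.762] [-0.0, 0.0, 0.0] x 2
 ->  [ 480.2 -341.7  115.8]
```

View pics/s3.png

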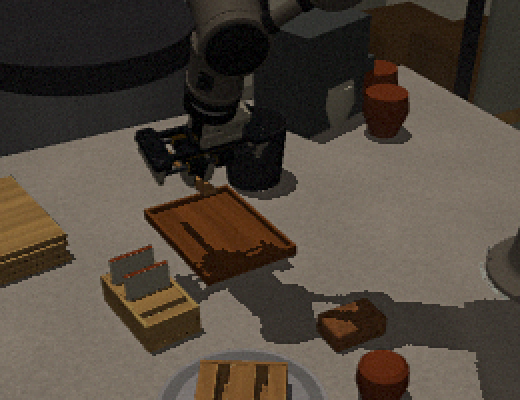

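send_rows(offset=[[0.1,0,0.23],[0.2,0,0.46],[0.3,0,0.7],[0.402,-0.01,0.927],[0.402,-0.01,0.927],[0.402,-0.01,0.927]], delta_rot=[[0,0,0],[0,0,0],[0,0,0],[0,0,0],[0,0,0],[0,0,0]])

```text
time: 11.95
tool_pos: [479.8, -342.7, 15.9]
tcp_rot: [3.14, 0.418, 1.615]
contact_force: [-0.1, -0.3, 0.2]
grip_width: 13.1
finger_force: 29.9
```

send_rows(offset=[[0,0,0],[0,0,0],[0,0,0],[0,0,0]], delta_rot=[[0,0,0],[0,0,0],[0,0,0],[0,0,0]], grip=0.34)

```text
time: 12.45
tool_pos: [479.3, -342.7, 14.8]
tcp_rot: [3.141, 0.418, 1.615]
contact_force: [-1.5, 0.6, 0.2]
grip_width: 31.3
finger_force: 0.0
```

send_rows(offset=[[-0.1,0,-0.25],[-0.34,0,-0.76],[-0.34,0,-0.76],[-0.34,0,-0.76]], delta_rot=[[0,0,0],[0,0,0],[0,0,0],[0,0,0]])

```text
time: 12.95
tool_pos: [479.1, -342.9, 114.7]
tcp_rot: [3.141, 0.418, 1.615]
contact_force: [0.4, 0.6, -0.5]
grip_width: 31.4
finger_force: 0.0
```

```bash
cat > pick.py <<'E'
import sys
from h import *
Q=rot(70,25); z=Q.as_matrix()[:,2]; P=np.array([float(sys.argv[1]),float(sys.argv[2]),127])
plan([((470,-60,270),rot(86,85)),((460,150,250),rot(78,55)),(P-75*z+[0,0,5],Q)])
E
python3 pick.py 441.5 305; python3 - <<'E'
from h import *
im=optics.capture('wrist'); cv2.imwrite('pics/w3.png',im[:,:,::-1])
for c in ('wrist','top'):
  if c=='top': optics.capture('top')
  for n in ['tool1_mid']: print(c,[(round(d['confidence'],2),[round(float(v)) for v in d['box']]) for d in finder.boxes_of('tool1',c)],[(round(d['confidence'],2),[round(float(x)) for x in d['uv']],atz(c,d['uv'],15)[:2].round()) for d in finder.pinpoint(n,c)])
E
```

```text
[0.544, 0.01, -0.713] [0.0011, 0.0268, 0.006] x 3
[0.655, -0.017, -0.612] [0.001, 0.0267, 0.0061] x 3
[0.747, -0.048, -0.494] [0.001, 0.0268, 0.006] x 3
 ->  [470. -60. 270.]
[0.859, -0.102, 0.159] [-0.0038, 0.0416, 0.0106] x 2
[0.781, -0.164, 0.371] [-0.0038, 0.0416, 0.0105] x 2
 ->  [460. 150. 250.]
[0.069, -0.249, 0.487] [-0.0086, 0.0416, 0.0072] x 2
[-0.07, -0.275, 0.472] [-0.0087, 0.0416, 0.0073] x 2
 ->  [418.3 241.1 163.7]
wrist [(0.88, [242, 96, 273, 248])] [(0.75, [255, 185], array([ 478., -372.]))]
top [(0.54, [200, 135, 271, 202]), (0.51, [132, 233, 150, 239]), (0.5, [139, 214, 155, 225])] [(0.56, [148, 221], array([445., 330.]))]
```

send_rows(offset=[[0.27,0,-0.36],[0.544,0.01,-0.713],[0.544,0.01,-0.713],[0.544,0.01,-0.713]], delta_rot=[[0,0.013,0.003],[0.001,0.0268,0.006],[0.001,0.0268,0.006],[0.001,0.0268,0.006]])

```text
time: 13.75
tool_pos: [475.9, -248.9, 165.5]
tcp_rot: [3.136, 0.249, 1.577]
contact_force: [-0.5, -0.5, 0.2]
grip_width: 31.4
finger_force: 0.0
```

send_rows(offset=[[0.33,-0.01,-0.3],[0.655,-0.017,-0.612],[0.655,-0.017,-0.612]], delta_rot=[[0,0.013,0.003],[0.001,0.0267,0.006],[0.001,0.0267,0.006]])

```text
time: 14.12
tool_pos: [473.7, -154.2, 218.8]
tcp_rot: [3.133, 0.082, 1.54]
contact_force: [0.1, -0.8, 0.4]
grip_width: 31.0
finger_force: 0.0
```

send_rows(offset=[[0.37,-0.02,-0.25],[0.747,-0.048,-0.494],[0.747,-0.048,-0.494]], delta_rot=[[0,0.013,0.003],[0.001,0.0268,0.006],[0.001,0.0268,0.006]])

```text
time: 14.5
tool_pos: [470.3, -60.4, 269.8]
tcp_rot: [3.141, -0.086, 1.503]
contact_force: [1.2, -0.3, 0.5]
grip_width: 31.2
finger_force: 0.0
```

send_rows(offset=[[0.43,-0.05,0.08],[0.859,-0.102,0.159],[0.859,-0.102,0.159]], delta_rot=[[-0.002,0.021,0.005],[-0.0038,0.0416,0.0106],[-0.0038,0.0416,0.0106]])

```text
time: 14.88
tool_pos: [463.4, 44.4, 257.1]
tcp_rot: [3.137, -0.349, 1.433]
contact_force: [0.1, 0.1, 0.3]
grip_width: 31.5
finger_force: 0.0
```

send_rows(offset=[[0.39,-0.08,0.18],[0.781,-0.164,0.371],[0.781,-0.164,0.371]], delta_rot=[[-0.002,0.021,0.005],[-0.0038,0.0416,0.0105],[-0.0038,0.0416,0.0105]])

```text
time: 15.25
tool_pos: [458.3, 149.4, 247.3]
tcp_rot: [-3.136, -0.609, 1.36]
contact_force: [-0.6, -1.0, -0.4]
grip_width: 31.4
finger_force: 0.0
```

send_rows(offset=[[0.035,-0.125,0.24],[0.069,-0.249,0.487],[0.069,-0.249,0.487]], delta_rot=[[-0.004,0.021,0.0036],[-0.0086,0.0416,0.0072],[-0.0086,0.0416,0.0072]])

```text
time: 15.62
tool_pos: [436.9, 194.4, 204.2]
tcp_rot: [3.139, -0.87, 1.295]
contact_force: [1.5, -0.1, 0.5]
grip_width: 31.2
finger_force: 0.0
```

send_rows(offset=[[-0.035,-0.14,0.24],[-0.07,-0.275,0.472],[-0.07,-0.275,0.472],[-0.07,-0.275,0.472]], delta_rot=[[-0.004,0.021,0.0036],[-0.0087,0.0416,0.0073],[-0.0087,0.0416,0.0073],[-0.0087,0.0416,0.0073]])

```text
time: 16.12
tool_pos: [419.8, 240.0, 164.6]
tcp_rot: [3.137, -1.133, 1.229]
contact_force: [0.4, 0.1, 0.6]
grip_width: 31.1
finger_force: 0.0
```

```bash
cat > chk.py <<'E'
import sys
from h import *
p,r=pose(); print(p,r.as_matrix()[:,2]); im=optics.capture('wrist'); cv2.imwrite('pics/%s.png'%sys.argv[3],im[120:300,100:400,::-1].repeat(2,0).repeat(2,1))
K=optics.get_calibration('wrist'); P=np.array([float(sys.argv[1]),float(sys.argv[2]),127]); Q=rot(70,25);z=Q.apply([0,0,1])
print('expected',proj([P,P+[0,0,16]],K).round(),'fingers',proj([p,p+r.apply([0,0,70])],K).round())
print([(round(d['confidence'],2),[round(float(v)) for v in d['box']]) for d in finder.boxes_of('tool1','wrist')])
plan([(P+9*z,Q),(P+9*z+[0,0,115],Q)])
E
python3 chk.py 441.5 305 w4
```

```text
[419.77026562 239.99093933 164.61201463] [ 0.30820849  0.8516197  -0.423971  ]
expected [[255. 211.]
 [255. 197.]] fingers [[257. 243.]
 [257. 208.]]
[(0.75, [243, 159, 261, 240])]
[-0.048, -0.014, 0.726] [0.0, 0.0001, 0.0009] x 2
 ->  [444.3 312.7 123.2]
[0.869, -0.0, -0.405] [0.0, 0.0, -0.0] x 3
 ->  [444.3 312.7 238.2]
```

View pics/w4.png

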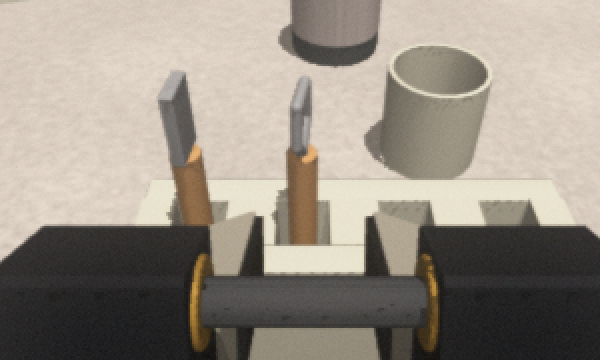

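The loop's shaft at crop x≈302 (column 251) is about 4 px left of where I expected it, roughly 3.5 mm. I shift the approach by that much.

send_rows(offset=[[-0.03,-0.04,0.2],[-0.036,-0.04,0.45],[-0.04,-0.04,0.726],[-0.04,-0.04,0.726],[-0.04,-0.04,0.726]], delta_rot=[[0,0,0],[0,0,0],[0,0,0],[0,0,0],[0,0,0]])

```text
time: 16.85
tool_pos: [440.2, 314.8, 124.0]
tcp_rot: [3.135, -1.136, 1.229]
contact_force: [0.0, 0.1, 0.1]
grip_width: 31.3
finger_force: 0.0
```

send_rows(offset=[[0,0,0],[0,0,0],[0,0,0],[0,0,0],[0,0,0]], delta_rot=[[0,0,0],[0,0,0],[0,0,0],[0,0,0],[0,0,0]], grip=0.0)

```text
time: 17.48
tool_pos: [440.0, 314.9, 123.0]
tcp_rot: [3.141, -1.136, 1.223]
contact_force: [1.1, -1.2, 4.5]
grip_width: 12.8
finger_force: 30.0
```

send_rows(offset=[[0.22,0,-0.1],[0.44,0,-0.2],[0.65,0,-0.3],[0.87,0,-0.405],[0.87,0,-0.405]], delta_rot=[[0,0,0],[0,0,0],[0,0,0],[0,0,0],[0,0,0]])

```text
time: 18.1
tool_pos: [439.8, 314.9, 239.0]
tcp_rot: [3.133, -1.135, 1.231]
contact_force: [-1.0, 0.1, -0.6]
grip_width: 13.2
finger_force: 30.0
```

```bash
python3 - <<'E'
from h import *
im=optics.capture('scene'); cv2.imwrite('pics/s4.png',im[150:270,300:430,::-1].repeat(4,0).repeat(4,1))
E
python3 place.py 432 114
```

```text
[-0.096, 0.354, -0.62] [0.0086, -0.0416, -0.0071] x 2
[-0.269, 0.313, -0.591] [0.0086, -0.0415, -0.007] x 2
 ->  [470. 150. 280.]
[-0.725, 0.182, -0.457] [0.0039, -0.0416, -0.0106] x 2
[-0.829, 0.122, -0.256] [0.0038, -0.0416, -0.0106] x 2
 ->  [470. -60. 270.]
[-0.817, -0.051, 0.302] [-0.001, -0.0268, -0.0061] x 2
[-0.753, -0.083, 0.435] [-0.001, -0.0269, -0.0061] x 2
[-0.665, -0.113, 0.554] [-0.001, -0.0268, -0.006] x 2
 ->  [ 432.2 -341.7  135.8]
[0.407, -0.0, 0.914] [-0.0, -0.0, -0.0] x 3
 ->  [ 432.2 -341.7   15.8]
```

View pics/s4.png

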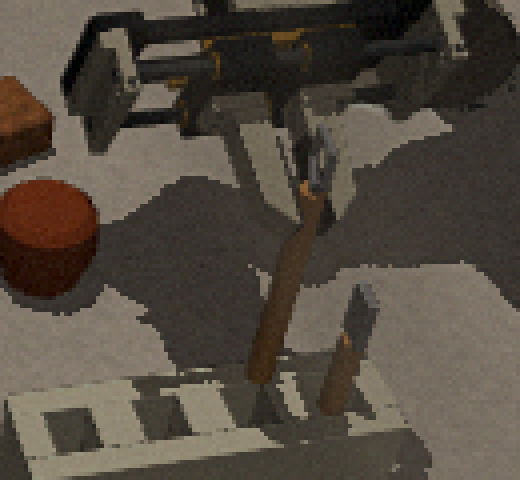

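```bash
python3 -c "
from h import *
lean((365.8,244.5),(380.5,182.5))"
```

```text
angle from tool x to z (deg), side, g [-26.5   0.9] 119.5 res [0.6 0.2 1.2 0.3] u [-0.011 -0.024  1.   ]
```

send_rows(offset=[[-0.03,0.12,-0.2],[-0.06,0.24,-0.41],[-0.096,0.354,-0.62],[-0.096,0.354,-0.62]], delta_rot=[[0.003,-0.014,-0.0025],[0.0056,-0.028,-0.005],[0.0086,-0.0416,-0.0071],[0.0086,-0.0416,-0.0071]])

```text
time: 18.65
tool_pos: [456.1, 231.7, 258.6]
tcp_rot: [3.126, -0.873, 1.303]
contact_force: [1.2, -0.6, -1.4]
grip_width: 12.8
finger_force: 30.0
```

send_rows(offset=[[-0.09,0.1,-0.2],[-0.18,0.2,-0.39],[-0.269,0.313,-0.591],[-0.269,0.313,-0.591]], delta_rot=[[0.003,-0.014,-0.0025],[0.0056,-0.028,-0.005],[0.0086,-0.0415,-0.007],[0.0086,-0.0415,-0.007]])

```text
time: 19.15
tool_pos: [470.5, 150.6, 279.0]
tcp_rot: [-3.138, -0.614, 1.36]
contact_force: [0.4, 0.4, -0.1]
grip_width: 13.5
finger_force: 30.0
```

send_rows(offset=[[-0.24,0.06,-0.15],[-0.48,0.12,-0.3],[-0.725,0.182,-0.457],[-0.725,0.182,-0.457]], delta_rot=[[0.001,-0.014,-0.0035],[0.0025,-0.028,-0.007],[0.0038,-0.0416,-0.0106],[0.0038,-0.0416,-0.0106]])

```text
time: 19.65
tool_pos: [469.4, 46.1, 273.0]
tcp_rot: [3.137, -0.354, 1.433]
contact_force: [-0.4, 0.7, -0.4]
grip_width: 13.3
finger_force: 30.0
```

send_rows(offset=[[-0.28,0.04,-0.085],[-0.56,0.08,-0.17],[-0.829,0.122,-0.256],[-0.829,0.122,-0.256]], delta_rot=[[0.001,-0.014,-0.0035],[0.0025,-0.028,-0.007],[0.0039,-0.0416,-0.0106],[0.0039,-0.0416,-0.0106]])

```text
time: 20.15
tool_pos: [469.5, -58.4, 267.8]
tcp_rot: [-3.137, -0.093, 1.501]
contact_force: [-1.3, 0.3, -0.0]
grip_width: 13.3
finger_force: 30.0
```

```bash
python3 - <<'E'
from h import *
optics.capture('wrist')
print([(round(d['confidence'],2),[round(float(v)) for v in d['box']]) for d in finder.boxes_of('tool1','wrist')])
Q=rot(92.6,114); C=np.array([432,-338,24])+9*Q.apply([0,0,1])
plan([(C+[0,0,120],Q),(C,Q)])
E
```

```text
[(0.89, [244, 172, 271, 307])]
[-0.824, -0.047, 0.293] [-0.0012, -0.0272, -0.006] x 2
[-0.76, -0.08, 0.428] [-0.0012, -0.0271, -0.0061] x 2
[-0.673, -0.111, 0.55] [-0.0012, -0.0272, -0.006] x 2
 ->  [ 432.2 -341.7  135.8]
[0.407, -0.001, 0.913] [0.0, 0.0, -0.0] x 3
 ->  [ 432.2 -341.7   15.8]
```

Same tilt as before, so I place it next to the first one.

send_rows(offset=[[-0.27,-0.02,0.1],[-0.54,-0.03,0.2],[-0.824,-0.047,0.293],[-0.824,-0.047,0.293]], delta_rot=[[0,-0.009,-0.002],[0,-0.018,-0.004],[-0.0012,-0.0272,-0.006],[-0.0012,-0.0272,-0.006]])

```text
time: 20.75
tool_pos: [456.6, -153.7, 224.2]
tcp_rot: [3.138, 0.079, 1.537]
contact_force: [-0.4, 0.0, -0.0]
grip_width: 13.2
finger_force: 30.0
```

send_rows(offset=[[-0.25,-0.025,0.14],[-0.5,-0.05,0.28],[-0.76,-0.08,0.428],[-0.76,-0.08,0.428]], delta_rot=[[0,-0.009,-0.002],[0,-0.018,-0.004],[-0.0012,-0.0271,-0.006],[-0.0012,-0.0271,-0.006]])

```text
time: 21.25
tool_pos: [444.6, -248.4, 180.9]
tcp_rot: [3.136, 0.249, 1.574]
contact_force: [-0.6, 0.3, -0.6]
grip_width: 13.0
finger_force: 30.0
```

send_rows(offset=[[-0.22,-0.04,0.18],[-0.44,-0.07,0.36],[-0.673,-0.111,0.55],[-0.673,-0.111,0.55],[-0.673,-0.111,0.55]], delta_rot=[[0,-0.009,-0.002],[0,-0.018,-0.004],[-0.0012,-0.0272,-0.006],[-0.0012,-0.0272,-0.006],[-0.0012,-0.0272,-0.006]])

```text
time: 21.88
tool_pos: [433.7, -343.3, 139.2]
tcp_rot: [3.138, 0.423, 1.613]
contact_force: [0.9, -0.6, -0.7]
grip_width: 13.2
finger_force: 30.0
```

send_rows(offset=[[0.1,0,0.23],[0.2,0,0.46],[0.3,0,0.7],[0.407,0,0.913],[0.407,0,0.913],[0.407,0,0.913]], delta_rot=[[0,0,0],[0,0,0],[0,0,0],[0,0,0],[0,0,0],[0,0,0]])

```text
time: 22.62
tool_pos: [434.3, -345.0, 19.9]
tcp_rot: [3.138, 0.425, 1.613]
contact_force: [-0.1, -0.1, -0.4]
grip_width: 12.7
finger_force: 30.0
```

send_rows(offset=[[0,0,0],[0,0,0],[0,0,0],[0,0,0]], delta_rot=[[0,0,0],[0,0,0],[0,0,0],[0,0,0]], grip=0.34)

```text
time: 23.12
tool_pos: [433.2, -345.0, 18.5]
tcp_rot: [3.139, 0.424, 1.614]
contact_force: [-0.2, -0.1, 0.9]
grip_width: 31.1
finger_force: 0.0
```

send_rows(offset=[[-0.1,0,-0.25],[-0.34,0,-0.76],[-0.34,0,-0.76],[-0.34,0,-0.76]], delta_rot=[[0,0,0],[0,0,0],[0,0,0],[0,0,0]])

```text
time: 23.62
tool_pos: [432.9, -344.5, 118.5]
tcp_rot: [3.139, 0.425, 1.613]
contact_force: [-0.3, 0.4, -0.6]
grip_width: 31.1
finger_force: 0.0
```

```bash
python3 pick.py 391.5 321; python3 - <<'E'
from h import *
optics.capture('wrist')
for b in finder.silhouettes('tool1','wrist'):
    v,u=np.nonzero(b['region']); print(round(b['confidence'],2),b['box'],atz('wrist',(u.mean(),v.mean()),15)[:2].round())
E
```

```text
[0.542, 0.139, -0.707] [0.0012, 0.0271, 0.006] x 3
[0.659, 0.11, -0.605] [0.0011, 0.0271, 0.0059] x 3
[0.755, 0.081, -0.485] [0.0012, 0.0272, 0.006] x 3
 ->  [470. -60. 270.]
[0.86, -0.102, 0.159] [-0.0039, 0.0416, 0.0106] x 2
[0.78, -0.164, 0.372] [-0.0038, 0.0416, 0.0105] x 2
 ->  [460. 150. 250.]
[0.086, -0.467, 0.499] [-0.0086, 0.0416, 0.0072] x 2
[-0.063, -0.493, 0.477] [-0.0087, 0.0416, 0.0073] x 2
 ->  [368.3 257.1 163.7]
0.78 [231.7, 96.5, 262.7, 241.6] [ 425. -355.]
0.66 [291.6, 93.4, 330.9, 229.7] [ 478. -334.]
```

send_rows(offset=[[0.27,0.07,-0.36],[0.542,0.139,-0.707],[0.542,0.139,-0.707],[0.542,0.139,-0.707]], delta_rot=[[0,0.013,0.003],[0.001,0.0271,0.006],[0.001,0.0271,0.006],[0.001,0.0271,0.006]])

```text
time: 24.22
tool_pos: [444.7, -249.8, 167.3]
tcp_rot: [3.136, 0.253, 1.576]
contact_force: [-0.3, -0.5, -0.5]
grip_width: 30.9
finger_force: 0.0
```

send_rows(offset=[[0.33,0.05,-0.3],[0.659,0.11,-0.605],[0.659,0.11,-0.605]], delta_rot=[[0,0.013,0.003],[0.001,0.0271,0.006],[0.001,0.0271,0.006]])

```text
time: 24.6
tool_pos: [458.2, -154.7, 219.6]
tcp_rot: [3.132, 0.084, 1.539]
contact_force: [0.5, -0.5, -0.5]
grip_width: 31.5
finger_force: 0.0
```

send_rows(offset=[[0.37,0.04,-0.25],[0.755,0.081,-0.485],[0.755,0.081,-0.485]], delta_rot=[[0,0.013,0.003],[0.001,0.0272,0.006],[0.001,0.0272,0.006]])

```text
time: 24.98
tool_pos: [470.2, -60.4, 269.5]
tcp_rot: [3.139, -0.087, 1.502]
contact_force: [-0.3, -0.6, -0.0]
grip_width: 31.2
finger_force: 0.0
```

send_rows(offset=[[0.43,-0.05,0.08],[0.86,-0.102,0.159],[0.86,-0.102,0.159]], delta_rot=[[-0.002,0.021,0.005],[-0.0038,0.0416,0.0106],[-0.0038,0.0416,0.0106]])

```text
time: 25.35
tool_pos: [463.1, 44.6, 257.0]
tcp_rot: [3.136, -0.349, 1.432]
contact_force: [-0.4, -0.7, -0.5]
grip_width: 31.2
finger_force: 0.0
```

send_rows(offset=[[0.39,-0.08,0.18],[0.78,-0.164,0.372],[0.78,-0.164,0.372]], delta_rot=[[-0.002,0.021,0.005],[-0.0038,0.0416,0.0105],[-0.0038,0.0416,0.0105]])

```text
time: 25.72
tool_pos: [458.2, 149.5, 247.2]
tcp_rot: [-3.138, -0.61, 1.36]
contact_force: [0.0, -0.8, 0.5]
grip_width: 31.0
finger_force: 0.0
```

send_rows(offset=[[0.04,-0.23,0.25],[0.086,-0.467,0.499],[0.086,-0.467,0.499]], delta_rot=[[-0.004,0.021,0.0036],[-0.0086,0.0416,0.0072],[-0.0086,0.0416,0.0072]])

```text
time: 26.1
tool_pos: [409.8, 203.3, 203.3]
tcp_rot: [3.14, -0.871, 1.294]
contact_force: [1.4, 0.1, 0.4]
grip_width: 31.0
finger_force: 0.0
```

send_rows(offset=[[-0.03,-0.25,0.24],[-0.063,-0.493,0.477],[-0.063,-0.493,0.477],[-0.063,-0.493,0.477]], delta_rot=[[-0.004,0.021,0.0036],[-0.0087,0.0416,0.0073],[-0.0087,0.0416,0.0073],[-0.0087,0.0416,0.0073]])

```text
time: 26.6
tool_pos: [369.1, 256.3, 162.8]
tcp_rot: [3.141, -1.135, 1.224]
contact_force: [-0.3, 1.4, 0.2]
grip_width: 31.4
finger_force: 0.0
```

```bash
python3 chk.py 391.5 321 w5
```

```text
[369.1251173  256.30634748 162.7557341 ] [ 0.30879896  0.85212953 -0.42251447]
expected [[255. 210.]
 [255. 196.]] fingers [[256. 243.]
 [256. 208.]]
[(0.6, [250, 156, 264, 240])]
[-0.036, -0.016, 0.72] [0.0001, -0.0001, 0.0006] x 2
 ->  [394.3 328.7 123.2]
[0.868, 0.0, -0.406] [0.0, 0.0, 0.0] x 3
 ->  [394.3 328.7 238.2]
```

View pics/w5.png

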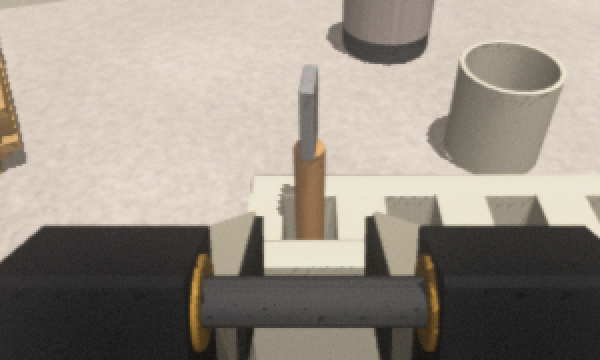

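The steel tool's shaft at column 255.5 is centred. Same grasp again, 2 mm deeper.

send_rows(offset=[[-0.03,-0.01,0.2],[-0.03,-0.01,0.45],[-0.036,-0.01,0.735],[-0.036,-0.01,0.735],[-0.036,-0.01,0.735]], delta_rot=[[0,0,0],[0,0,0],[0,0,0],[0,0,0],[0,0,0]])

```text
time: 27.32
tool_pos: [394.5, 330.9, 123.2]
tcp_rot: [3.133, -1.136, 1.23]
contact_force: [0.2, 0.8, -0.4]
grip_width: 31.5
finger_force: 0.0
```

send_rows(offset=[[0,0,0],[0,0,0],[0,0,0],[0,0,0],[0,0,0]], delta_rot=[[0,0,0],[0,0,0],[0,0,0],[0,0,0],[0,0,0]], grip=0.0)

```text
time: 27.95
tool_pos: [394.2, 331.0, 122.9]
tcp_rot: [3.137, -1.137, 1.226]
contact_force: [-0.0, 0.4, 3.2]
grip_width: 13.0
finger_force: 30.0
```

send_rows(offset=[[0.22,0,-0.1],[0.44,0,-0.2],[0.65,0,-0.3],[0.87,0,-0.405],[0.87,0,-0.405]], delta_rot=[[0,0,0],[0,0,0],[0,0,0],[0,0,0],[0,0,0]])

```text
time: 28.58
tool_pos: [394.1, 330.9, 239.0]
tcp_rot: [3.127, -1.137, 1.235]
contact_force: [-0.0, 0.1, -0.5]
grip_width: 13.0
finger_force: 30.0
```

```bash
sed -i 's/,-338,24/,-338,22/' place.py; python3 place.py 384 114; python3 -c "
from h import *
optics.capture('scene'); print([(round(d['confidence'],2),[round(float(v)) for v in d['box']]) for d in finder.boxes_of('tool1','scene')]); print(get_obs()['grip_width'])"
```

```text
[-0.101, 0.556, -0.615] [0.0089, -0.0417, -0.0068] x 2
[-0.283, 0.513, -0.595] [0.0089, -0.0418, -0.0069] x 2
 ->  [470. 150. 280.]
[-0.725, 0.182, -0.456] [0.0039, -0.0416, -0.0105] x 2
[-0.829, 0.122, -0.256] [0.0038, -0.0416, -0.0106] x 2
 ->  [470. -60. 270.]
[-0.827, -0.184, 0.308] [-0.001, -0.0268, -0.0061] x 3
[-0.756, -0.216, 0.439] [-0.001, -0.0268, -0.0061] x 3
[-0.663, -0.247, 0.559] [-0.001, -0.0268, -0.0061] x 3
 ->  [ 384.2 -341.7  133.8]
[0.406, 0.001, 0.913] [-0.0, -0.0, 0.0] x 3
 ->  [ 384.2 -341.7   13.8]
[(0.74, [204, 125, 225, 152]), (0.69, [230, 113, 260, 136]), (0.68, [387, 176, 413, 242]), (0.42, [176, 143, 197, 161])]
12.64267752196979
```

send_rows(offset=[[-0.03,0.18,-0.2],[-0.06,0.37,-0.41],[-0.101,0.556,-0.615],[-0.101,0.556,-0.615]], delta_rot=[[0.003,-0.014,-0.0025],[0.0056,-0.028,-0.005],[0.0089,-0.0417,-0.0068],[0.0089,-0.0417,-0.0068]])

```text
time: 29.18
tool_pos: [433.7, 239.3, 257.7]
tcp_rot: [3.127, -0.873, 1.301]
contact_force: [-0.2, 1.1, -0.9]
grip_width: 12.8
finger_force: 30.0
```

send_rows(offset=[[-0.09,0.17,-0.2],[-0.18,0.34,-0.39],[-0.283,0.513,-0.595],[-0.283,0.513,-0.595]], delta_rot=[[0.003,-0.014,-0.0025],[0.0056,-0.028,-0.005],[0.0089,-0.0418,-0.0069],[0.0089,-0.0418,-0.0069]])

```text
time: 29.68
tool_pos: [470.5, 150.1, 277.2]
tcp_rot: [-3.135, -0.612, 1.358]
contact_force: [-0.2, 1.0, -0.9]
grip_width: 12.9
finger_force: 30.0
```

send_rows(offset=[[-0.24,0.06,-0.15],[-0.48,0.12,-0.3],[-0.725,0.182,-0.456],[-0.725,0.182,-0.456]], delta_rot=[[0.001,-0.014,-0.0035],[0.0025,-0.028,-0.007],[0.0039,-0.0416,-0.0105],[0.0039,-0.0416,-0.0105]])

```text
time: 30.18
tool_pos: [468.9, 45.9, 271.4]
tcp_rot: [3.141, -0.352, 1.432]
contact_force: [-0.5, 0.9, 0.6]
grip_width: 13.1
finger_force: 30.0
```

send_rows(offset=[[-0.28,0.04,-0.085],[-0.56,0.08,-0.17],[-0.829,0.122,-0.256],[-0.829,0.122,-0.256]], delta_rot=[[0.001,-0.014,-0.0035],[0.0025,-0.028,-0.007],[0.0038,-0.0416,-0.0106],[0.0038,-0.0416,-0.0106]])

```text
time: 30.68
tool_pos: [469.0, -58.5, 266.3]
tcp_rot: [-3.134, -0.092, 1.501]
contact_force: [-0.3, 0.1, 0.7]
grip_width: 12.8
finger_force: 30.0
```

send_rows(offset=[[-0.27,-0.06,0.1],[-0.54,-0.12,0.2],[-0.827,-0.184,0.308],[-0.827,-0.184,0.308]], delta_rot=[[0,-0.009,-0.002],[0,-0.018,-0.004],[-0.001,-0.0268,-0.0061],[-0.001,-0.0268,-0.0061]])

```text
time: 31.18
tool_pos: [439.2, -152.1, 220.4]
tcp_rot: [-3.14, 0.076, 1.538]
contact_force: [0.3, 0.2, -0.8]
grip_width: 13.1
finger_force: 30.0
```

send_rows(offset=[[-0.25,-0.07,0.14],[-0.5,-0.14,0.29],[-0.756,-0.216,0.439],[-0.756,-0.216,0.439]], delta_rot=[[0,-0.009,-0.002],[0,-0.018,-0.004],[-0.001,-0.0268,-0.0061],[-0.001,-0.0268,-0.0061]])

```text
time: 31.68
tool_pos: [411.1, -246.2, 175.9]
tcp_rot: [-3.141, 0.245, 1.576]
contact_force: [0.8, 1.4, -1.7]
grip_width: 13.0
finger_force: 30.0
```

send_rows(offset=[[-0.22,-0.08,0.18],[-0.44,-0.16,0.37],[-0.663,-0.247,0.559],[-0.663,-0.247,0.559],[-0.663,-0.247,0.559]], delta_rot=[[0,-0.009,-0.002],[0,-0.018,-0.004],[-0.001,-0.0268,-0.0061],[-0.001,-0.0268,-0.0061],[-0.001,-0.0268,-0.0061]])

```text
time: 32.3
tool_pos: [384.2, -340.6, 132.6]
tcp_rot: [-3.138, 0.417, 1.617]
contact_force: [0.2, -0.7, -0.5]
grip_width: 13.4
finger_force: 30.0
```

```bash
python3 - <<'E'
from h import *
im=optics.capture('wrist'); cv2.imwrite('pics/w6.png',im[:,:,::-1])
print([(round(d['confidence'],2),[round(float(v)) for v in d['box']]) for d in finder.boxes_of('tool1','wrist')])
Q=rot(92.6,114); C=np.array([384,-338,22])+9*Q.apply([0,0,1])
plan([(C,Q)]); print(pose()[0],get_obs()['joint_positions'])
E
```

```text
[(0.68, [331, 95, 385, 232]), (0.61, [216, 105, 244, 225]), (0.57, [248, 167, 272, 308])]
[0.396, 0.002, 0.909] [-0.0004, -0.0002, 0.0002] x 3
 ->  [ 384.2 -341.7   13.8]
[ 384.29682188 -340.87809505  132.80440754] [-0.68635224  0.33200717  1.93040047 -0.51819473  0.65966172 -0.35417063]
```

View pics/w6.png

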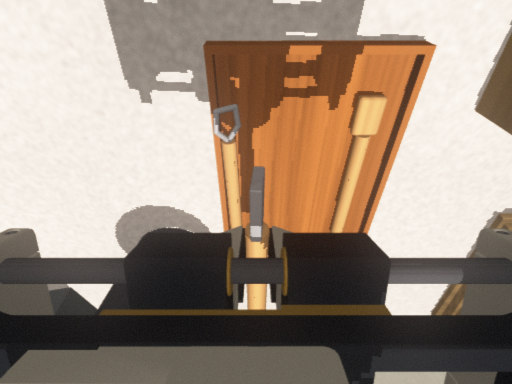

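The loop tool has been knocked to the left rim: its head is at (227,118) and its shaft runs to (237,230). The spatula is at (365,115). I compute where the loop tool lies, then put the steel tool in the gap.

```bash
python3 - <<'E'
from h import *
for n,uv,z in [('loop junction',(229,140),15),('loop shaft',(236,225),15),('loop tip',(226,106),12),('spat tip',(372,97),15),('spat shaft',(340,225),15),('rim far left out',(205,42),18),('rim far right',(434,42),18),('inner floor far L',(219,52),8),('rim left low',(226,233),8)]:
    print(n,atz('wrist',uv,z)[:2].round())
Q=rot(92.6,114); C=np.array([425,-338,22])+9*Q.apply([0,0,1])
plan([(C+[0,0,60],Q),(C,Q)])
E
```

```text
loop junction [ 358. -335.]
loop shaft [ 364. -447.]
loop tip [ 355. -304.]
spat tip [ 478. -289.]
spat shaft [ 487. -441.]
rim far left out [ 342. -254.]
rim far right [ 510. -247.]
inner floor far L [ 351. -263.]
rim left low [ 351. -469.]
[0.179, 0.341, 0.458] [-0.0004, -0.0002, 0.0002] x 2
 ->  [ 425.2 -341.7   73.8]
[0.203, 0.001, 0.456] [-0.0, 0.0, 0.0] x 2
 ->  [ 425.2 -341.7   13.8]
```

send_rows(offset=[[0.09,0.17,0.2],[0.179,0.341,0.458],[0.179,0.341,0.458],[0.179,0.341,0.458]], delta_rot=[[0,0,0],[0,0,0],[0,0,0],[0,0,0]])

```text
time: 32.9
tool_pos: [424.1, -342.1, 73.6]
tcp_rot: [-3.137, 0.418, 1.618]
contact_force: [-0.4, -0.3, -0.4]
grip_width: 13.1
finger_force: 30.0
```

send_rows(offset=[[0.07,0,0.15],[0.14,0,0.3],[0.203,0,0.456],[0.203,0,0.456],[0.203,0,0.456]], delta_rot=[[0,0,0],[0,0,0],[0,0,0],[0,0,0],[0,0,0]])

```text
time: 33.52
tool_pos: [424.0, -342.7, 14.4]
tcp_rot: [-3.138, 0.419, 1.617]
contact_force: [0.1, -0.1, 0.1]
grip_width: 13.2
finger_force: 30.0
```

send_rows(offset=[[0,0,0],[0,0,0],[0,0,0],[0,0,0]], delta_rot=[[0,0,0],[0,0,0],[0,0,0],[0,0,0]], grip=0.34)

```text
time: 34.02
tool_pos: [423.7, -342.3, 12.9]
tcp_rot: [-3.136, 0.418, 1.618]
contact_force: [-0.1, -0.5, 0.2]
grip_width: 30.9
finger_force: 0.0
```

send_rows(offset=[[-0.1,0,-0.25],[-0.34,0,-0.76],[-0.34,0,-0.76],[-0.34,0,-0.76]], delta_rot=[[0,0,0],[0,0,0],[0,0,0],[0,0,0]])

```text
time: 34.52
tool_pos: [424.0, -342.5, 112.9]
tcp_rot: [-3.137, 0.418, 1.618]
contact_force: [0.5, -0.2, -0.7]
grip_width: 30.9
finger_force: 0.0
```

```bash
python3 - <<'E'
from h import *
plan([((400,-300,200),rot(92.6,95))])
E
```

```text
[0.037, -0.187, -0.81] [-0.0007, 0.0526, 0.0001] x 3
 ->  [ 400. -300.  200.]
```

send_rows(offset=[[0.02,-0.1,-0.4],[0.037,-0.187,-0.81],[0.037,-0.187,-0.81],[0.037,-0.187,-0.81]], delta_rot=[[0,0.026,0],[0,0.0526,0],[0,0.0526,0],[0,0.0526,0]])

```text
time: 35.02
tool_pos: [399.3, -300.1, 197.9]
tcp_rot: [-3.134, 0.086, 1.616]
contact_force: [-0.2, -0.4, -0.7]
grip_width: 31.1
finger_force: 0.0
```

```bash
python3 - <<'E'
from h import *
im=optics.capture('wrist'); cv2.imwrite('pics/w7.png',im[0:240,130:450,::-1].repeat(2,0).repeat(2,1))
print(pose()[0])
print([(round(d['confidence'],2),[round(float(v)) for v in d['box']]) for d in finder.boxes_of('tool1','wrist')])
E
```

```text
[ 399.23673562 -299.58976383  197.56653427]
[(0.72, [272, 158, 283, 260]), (0.65, [215, 167, 232, 223]), (0.57, [308, 161, 331, 231])]
```

View pics/w7.png

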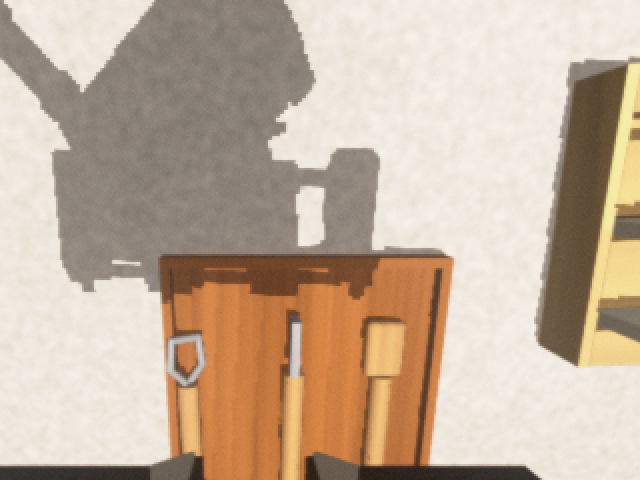

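The loop tool lies inside the tray along the left rim (crop (189,430)), with the steel tool and spatula beside it. All three are down, so I move on to the rack.

```bash
python3 - <<'E'
from h import *
plan([((520,-230,240),rot(5,90))])
E
```

```text
[0.249, 0.514, -0.203] [0.0047, 0.0059, 0.1216] x 5
[0.541, 0.19, -0.199] [0.0046, 0.0059, 0.1216] x 5
 ->  [ 520. -230.  240.]
```

send_rows(offset=[[0.06,0.13,-0.05],[0.12,0.26,-0.1],[0.18,0.39,-0.15],[0.249,0.514,-0.203],[0.249,0.514,-0.203],[0.249,0.514,-0.203]], delta_rot=[[0.001,0.0015,0.028],[0.002,0.003,0.057],[0.0035,0.0045,0.086],[0.0047,0.0059,0.115],[0.0047,0.0059,0.1216],[0.0047,0.0059,0.1216]])

```text
time: 35.88
tool_pos: [460.2, -264.7, 219.5]
tcp_rot: [3.128, 0.044, 0.853]
contact_force: [-0.0, -0.1, -0.8]
grip_width: 31.3
finger_force: 0.0
```

send_rows(offset=[[0.13,0.05,-0.05],[0.27,0.1,-0.1],[0.4,0.14,-0.15],[0.541,0.19,-0.199],[0.541,0.19,-0.199],[0.541,0.19,-0.199]], delta_rot=[[0.001,0.0015,0.028],[0.002,0.003,0.057],[0.0035,0.0045,0.086],[0.0046,0.0059,0.115],[0.0046,0.0059,0.1216],[0.0046,0.0059,0.1216]])

```text
time: 36.62
tool_pos: [520.4, -230.4, 241.6]
tcp_rot: [3.14, -0.002, 0.089]
contact_force: [0.1, -0.5, 1.0]
grip_width: 31.2
finger_force: 0.0
```

```bash
python3 - <<'E'
from h import *
im=optics.capture('wrist'); cv2.imwrite('pics/w8.png',im[:280,100:420,::-1].repeat(2,0).repeat(2,1))
print(pose()[0],get_obs()['joint_positions'].round(2))
print([(round(d['confidence'],2),[round(float(v)) for v in d['box']]) for d in finder.boxes_of('tile1','wrist')])
print([(round(d['confidence'],2),atz('wrist',d['uv'],0)[:2].round(),d['uv']) for d in finder.pinpoint('rack','wrist')])
E
```

```text
[ 520.37283562 -230.46483429  241.75716721] [-0.55  0.41  1.38 -0.    1.35  0.93]
[(0.74, [253, 61, 263, 129]), (0.68, [291, 57, 308, 127])]
[(0.9, array([ 623., -221.]), [255.6, 96.8])]
```

View pics/w8.png

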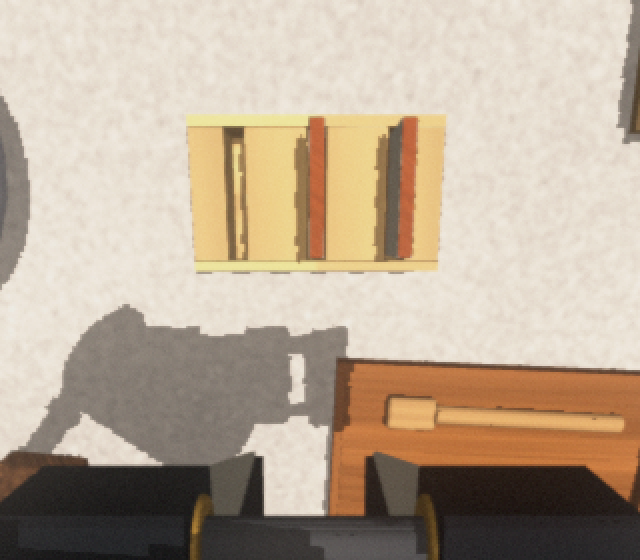

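```bash
python3 - <<'E'
from h import *
for n,pts,z in [('mid',[(317,117),(317,259)],88),('right',[(410,117),(405,258)],88),('rackback',[(188,115),(445,115)],48),('rackfront',[(195,271),(437,270)],48)]:
    P=np.array([atz('wrist',(100+u/2,v/2),z)[:2] for u,v in pts]); d=P[0]-P[1]; print(n,P.round(1).tolist(),P.mean(0).round(1),'len',np.linalg.norm(d).round(1),'ang',np.degrees(np.arctan2(d[1],d[0])).round(1))
E
```

```text
mid [[653.2, -221.0], [582.7, -227.4]] [ 618.  -224.2] len 70.8 ang 5.2
right [[657.5, -268.6], [587.5, -275.3]] [ 622.5 -271.9] len 70.3 ang 5.5
rackback [[655.3, -146.3], [668.6, -294.3]] [ 662.  -220.3] len 148.5 ang 95.1
rackfront [[567.5, -153.1], [581.4, -302.7]] [ 574.5 -227.9] len 150.2 ang 95.3
```

Both tile lengths and the rack size match the given dimensions. I pick the middle tile and carry it to a viewing pose in front of the stand.

```bash
python3 - <<'E'
from h import *
Q=rot(5.3,90)
plan([((618,-224.2,130),Q),((618,-224.2,56),Q),((618,-224.2,220),Q),((548,-30,240),rot(57,90))])
E
```

```text
[0.813, 0.016, 0.937] [0.0003, -0.0004, -0.0006] x 3
 ->  [ 618.  -224.2  130. ]
[-0.0, 0.0, 0.616] [0.0, 0.0, -0.0] x 2
 ->  [ 618.  -224.2   56. ]
[-0.0, 0.0, -0.683] [0.0, 0.0, -0.0] x 2
[-0.0, 0.0, -0.683] [0.0, 0.0, -0.0] x 2
 ->  [ 618.  -224.2  220. ]
[-0.216, -0.832, -0.084] [0.0, 0.0, -0.0718] x 3
[0.168, -0.844, -0.083] [-0.0, 0.0, -0.0719] x 3
 ->  [548. -30. 240.]
```

send_rows(offset=[[0.4,0.01,0.45],[0.813,0.016,0.937],[0.813,0.016,0.937],[0.813,0.016,0.937],[0.813,0.016,0.937]], delta_rot=[[0,0,-0.0006],[0,0,-0.0006],[0,0,-0.0006],[0,0,-0.0006],[0,0,-0.0006]])

```text
time: 37.4
tool_pos: [618.3, -224.7, 131.7]
tcp_rot: [3.138, -0.004, 0.091]
contact_force: [-0.5, 1.2, 0.4]
grip_width: 31.3
finger_force: 0.0
```

send_rows(offset=[[0,0,0.2],[0,0,0.4],[0,0,0.616],[0,0,0.616],[0,0,0.616]], delta_rot=[[0,0,0],[0,0,0],[0,0,0],[0,0,0],[0,0,0]])

```text
time: 38.02
tool_pos: [619.4, -225.2, 58.9]
tcp_rot: [3.138, -0.006, 0.091]
contact_force: [0.2, 0.5, 0.7]
grip_width: 31.0
finger_force: 0.0
```

send_rows(offset=[[0,0,0],[0,0,0],[0,0,0],[0,0,0],[0,0,0]], delta_rot=[[0,0,0],[0,0,0],[0,0,0],[0,0,0],[0,0,0]], grip=0.0)

```text
time: 38.65
tool_pos: [618.9, -224.5, 57.1]
tcp_rot: [3.139, -0.004, 0.091]
contact_force: [-1.2, 0.5, 5.3]
grip_width: 7.8
finger_force: 30.0
```

send_rows(offset=[[0,0,-0.2],[0,0,-0.4],[0,0,-0.683],[0,0,-0.683]], delta_rot=[[0,0,0],[0,0,0],[0,0,0],[0,0,0]])

```text
time: 39.15
tool_pos: [619.8, -224.9, 141.1]
tcp_rot: [3.136, -0.008, 0.091]
contact_force: [0.4, -0.0, -0.7]
grip_width: 7.9
finger_force: 30.0
```

send_rows(offset=[[0,0,-0.3],[0,0,-0.683],[0,0,-0.683]], delta_rot=[[0,0,0],[0,0,0],[0,0,0]])

```text
time: 39.52
tool_pos: [619.5, -224.7, 223.2]
tcp_rot: [3.136, -0.008, 0.091]
contact_force: [0.5, -0.5, -1.2]
grip_width: 7.6
finger_force: 30.0
```

send_rows(offset=[[-0.07,-0.28,-0.03],[-0.14,-0.56,-0.06],[-0.216,-0.832,-0.084],[-0.216,-0.832,-0.084]], delta_rot=[[0,0,-0.024],[0,0,-0.048],[0,0,-0.0718],[0,0,-0.0718]])

```text
time: 40.02
tool_pos: [582.0, -124.7, 228.5]
tcp_rot: [3.141, 0.0, 0.545]
contact_force: [0.2, -0.6, -1.6]
grip_width: 7.9
finger_force: 30.0
```

send_rows(offset=[[0.05,-0.28,-0.03],[0.1,-0.56,-0.06],[0.168,-0.844,-0.083],[0.168,-0.844,-0.083],[0.168,-0.844,-0.083]], delta_rot=[[0,0,-0.024],[0,0,-0.048],[0,0,-0.0718],[0,0,-0.0718],[0,0,-0.0718]])

```text
time: 40.65
tool_pos: [548.3, -30.7, 238.9]
tcp_rot: [3.139, 0.001, 0.991]
contact_force: [0.5, -0.7, -0.3]
grip_width: 8.2
finger_force: 30.0
```

```bash
python3 - <<'E'
from h import *
im=optics.capture('wrist'); cv2.imwrite('pics/w9.png',im[:280,100:420,::-1].repeat(2,0).repeat(2,1))
print(pose()[0],get_obs()['joint_positions'].round(2))
for n,z in [('slot_a',64),('wheel_center',60),('handle_top',135)]: print(n,[(round(d['confidence'],2),atz('wrist',d['uv'],z)[:2].round(),np.round(d['uv'])) for d in finder.pinpoint(n,'wrist')])
E
```

```text
[548.39412782 -30.99316261 239.01972427] [-0.19  0.38  1.44 -0.    1.32  0.39]
slot_a [(0.76, array([593.,  82.]), array([234.,  76.])), (0.73, array([636.,  55.]), array([280.,  75.]))]
wheel_center [(0.85, array([611.,  72.]), array([253.,  76.]))]
handle_top [(0.33, array([625.,  52.]), array([278.,  74.]))]
```

View pics/w9.png

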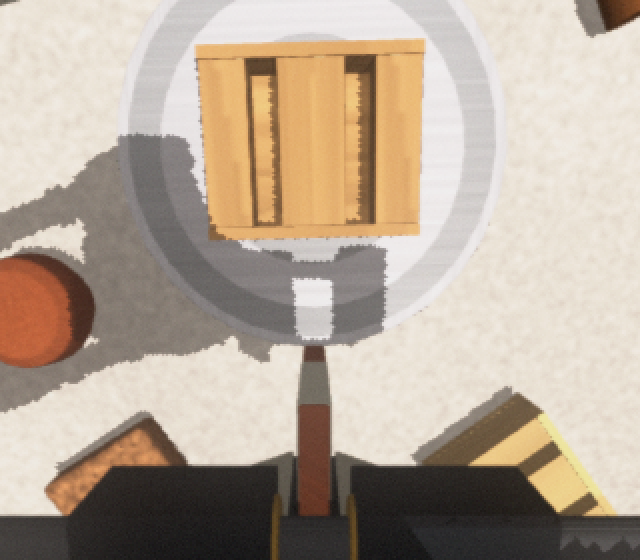

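```bash
python3 - <<'E'
from h import *
A=lambda u,v,z=96: atz('wrist',(100+u/2,v/2),z)[:2]
for n,q in [('L',[(246,57),(275,57),(253,227),(282,227)]),('R',[(345,55),(376,55),(345,223),(376,223)]),('stand',[(196,45),(425,39),(209,240),(419,236)])]:
    P=np.array([A(*p) for p in q]); d=P[0]+P[1]-P[2]-P[3]; print(n,P.mean(0).round(1),'len',(np.linalg.norm(d)/2).round(1),'w',np.linalg.norm(P[0]-P[1]).round(1),np.linalg.norm(P[2]-P[3]).round(1),'ang',np.degrees(np.arctan2(d[1],d[0])).round(1))
# tile in hand: bottom and top front corners
p,r=pose(); print('tile expected front', proj([p+r.apply([35,0,48]),p+r.apply([35,0,-32])],optics.get_calibration('wrist')).round()*2-[200,0])
E
```

```text
L [592.5  81. ] len 78.4 w 14.0 15.1 ang 58.0
R [633.7  55.8] len 77.4 w 14.9 16.1 ang 58.1
stand [612.9  68.2] len 90.3 w 109.7 109.9 ang 57.9
tile expected front [[314. 344.]
 [314. 404.]]
```

Slot length 78, width 15 and stand size 110×90 all match. The slots are at (592.5, 81) and (633.7, 55.8), angle 58°. The tile goes into the left one.

```bash
python3 - <<'E'
from h import *
Q=rot(58,90)
plan([((592.5,81,185),Q),((592.5,81,150),Q),((592.5,81,114),Q)])
E
```

```text
[0.491, -0.102, 0.226] [0.0003, 0.0, -0.0017] x 2
[0.492, -0.097, 0.227] [0.0003, 0.0, -0.0016] x 2
 ->  [592.5  81.  185. ]
[-0.0, 0.0, 0.291] [-0.0, 0.0, -0.0] x 1
 ->  [592.5  81.  150. ]
[-0.0, 0.001, 0.3] [-0.0, 0.0, -0.0] x 1
 ->  [592.5  81.  114. ]
```

send_rows(offset=[[0.17,-0.03,0.08],[0.33,-0.07,0.15],[0.491,-0.102,0.226],[0.491,-0.102,0.226]], delta_rot=[[0,0,-0.0017],[0,0,-0.0017],[0,0,-0.0017],[0,0,-0.0017]])

```text
time: 41.35
tool_pos: [570.1, 28.3, 211.4]
tcp_rot: [3.14, 0.001, 1.007]
contact_force: [0.4, -0.0, -1.5]
grip_width: 7.8
finger_force: 30.0
```

send_rows(offset=[[0.17,-0.03,0.08],[0.33,-0.07,0.15],[0.492,-0.097,0.227],[0.492,-0.097,0.227],[0.492,-0.097,0.227],[0.492,-0.097,0.227]], delta_rot=[[0,0,-0.0016],[0,0,-0.0016],[0,0,-0.0016],[0,0,-0.0016],[0,0,-0.0016],[0,0,-0.0016]])

```text
time: 42.1
tool_pos: [592.2, 81.6, 185.9]
tcp_rot: [3.137, -0.0, 1.014]
contact_force: [0.5, -0.5, -2.2]
grip_width: 7.8
finger_force: 30.0
```

```bash
python3 - <<'E'
from h import *
Q=rot(58,90); print(pose()[0])
plan([((592.5,81,146),Q),((592.5,81,114),Q)])
E
```

```text
[592.23936641  81.63642789 185.9395031 ]
[-0.003, 0.003, 0.333] [0.0007, -0.0, 0.0002] x 1
 ->  [592.5  81.  146. ]
[-0.001, 0.0, 0.267] [0.0, -0.0, 0.0] x 1
 ->  [592.5  81.  114. ]
```

send_rows(offset=[[0,0,0.12],[0,0,0.24],[0,0,0.36],[0,0,0.48],[0,0,0.6],[0,0,0.6],[0,0,0.6]], delta_rot=[[0,0,0],[0,0,0],[0,0,0],[0,0,0],[0,0,0],[0,0,0],[0,0,0]])

```text
time: 42.98
tool_pos: [592.3, 82.0, 113.2]
tcp_rot: [3.138, 0.0, 1.014]
contact_force: [-0.8, -0.8, -1.1]
grip_width: 7.9
finger_force: 30.0
```

send_rows(offset=[[0,0,0],[0,0,0],[0,0,0],[0,0,0]], delta_rot=[[0,0,0],[0,0,0],[0,0,0],[0,0,0]], grip=0.34)

```text
time: 43.48
tool_pos: [592.4, 82.0, 113.6]
tcp_rot: [3.137, -0.0, 1.014]
contact_force: [-0.3, 0.6, 0.6]
grip_width: 31.1
finger_force: 0.0
```

send_rows(offset=[[0,0,-0.15],[0,0,-0.4],[0,0,-0.8],[0,0,-0.8]], delta_rot=[[0,0,0],[0,0,0],[0,0,0],[0,0,0]])

```text
time: 43.98
tool_pos: [594.1, 82.3, 213.9]
tcp_rot: [3.13, -0.005, 1.014]
contact_force: [-0.2, -1.0, 0.0]
grip_width: 31.6
finger_force: 0.0
```

```bash
python3 - <<'E'
from h import *
Q=rot(5.3,90)
plan([((575,-60,230),rot(40,90)),((622.5,-271.9,135),Q),((622.5,-271.9,56),Q)])
E
```

```text
[-0.545, 0.246, -0.067] [0.0008, -0.0005, 0.0252] x 2
[-0.5, 0.329, -0.067] [0.0008, -0.0005, 0.0251] x 2
 ->  [575. -60. 230.]
[-0.416, 0.803, 0.396] [0.0, -0.0, 0.0482] x 3
[-0.157, 0.891, 0.396] [0.0, -0.0, 0.0482] x 3
 ->  [ 622.5 -271.9  135. ]
[-0.0, 0.0, 0.658] [0.0, -0.0, 0.0] x 2
 ->  [ 622.5 -271.9   56. ]
```

send_rows(offset=[[-0.27,0.12,-0.03],[-0.545,0.246,-0.067],[-0.545,0.246,-0.067]], delta_rot=[[0.0008,0,0.0125],[0.0008,-0.0005,0.0252],[0.0008,-0.0005,0.0252]])

```text
time: 44.35
tool_pos: [582.2, 9.0, 217.2]
tcp_rot: [-3.141, 0.004, 0.853]
contact_force: [0.2, 0.5, -0.2]
grip_width: 30.9
finger_force: 0.0
```

send_rows(offset=[[-0.25,0.16,-0.03],[-0.5,0.329,-0.067],[-0.5,0.329,-0.067]], delta_rot=[[0.0008,0,0.0125],[0.0008,-0.0005,0.0251],[0.0008,-0.0005,0.0251]])

```text
time: 44.72
tool_pos: [572.9, -61.3, 225.4]
tcp_rot: [-3.136, 0.007, 0.696]
contact_force: [-0.5, 1.1, -0.1]
grip_width: 31.1
finger_force: 0.0
```

send_rows(offset=[[-0.14,0.27,0.13],[-0.28,0.54,0.26],[-0.416,0.803,0.396],[-0.416,0.803,0.396]], delta_rot=[[0,0,0.016],[0,0,0.032],[0,0,0.0482],[0,0,0.0482]])

```text
time: 45.22
tool_pos: [595.9, -166.4, 175.6]
tcp_rot: [-3.136, 0.01, 0.394]
contact_force: [0.4, -0.8, 0.7]
grip_width: 31.3
finger_force: 0.0
```

send_rows(offset=[[-0.05,0.3,0.13],[-0.1,0.6,0.26],[-0.157,0.891,0.396],[-0.157,0.891,0.396],[-0.157,0.891,0.396]], delta_rot=[[0,0,0.016],[0,0,0.032],[0,0,0.0482],[0,0,0.0482],[0,0,0.0482]])

```text
time: 45.85
tool_pos: [620.2, -269.9, 130.8]
tcp_rot: [-3.14, 0.008, 0.096]
contact_force: [0.4, 0.9, 0.1]
grip_width: 31.1
finger_force: 0.0
```

```bash
python3 - <<'E'
from h import *
Q=rot(5.3,90); print(pose()[0])
plan([((622.5,-271.9,56),Q)])
E
```

```text
[ 620.18057194 -269.926492    130.76266552]
[0.023, 0.019, 0.623] [-0.0002, 0.0013, 0.0005] x 2
 ->  [ 622.5 -271.9   56. ]
```

send_rows(offset=[[0.02,0.018,0.1],[0.02,0.018,0.35],[0.02,0.018,0.623],[0.02,0.018,0.623],[0.02,0.018,0.623]], delta_rot=[[0,0.0013,0],[0,0.0013,0],[0,0.0013,0],[0,0.0013,0],[0,0.0013,0]])

```text
time: 46.48
tool_pos: [622.5, -273.7, 57.0]
tcp_rot: [3.141, -0.002, 0.093]
contact_force: [0.4, 0.1, 0.5]
grip_width: 31.2
finger_force: 0.0
```

send_rows(offset=[[0,0,0],[0,0,0],[0,0,0],[0,0,0],[0,0,0]], delta_rot=[[0,0,0],[0,0,0],[0,0,0],[0,0,0],[0,0,0]], grip=0.0)

```text
time: 47.1
tool_pos: [622.0, -273.2, 56.3]
tcp_rot: [-3.14, -0.001, 0.093]
contact_force: [-0.9, 4.9, 5.2]
grip_width: 8.0
finger_force: 30.0
```

send_rows(offset=[[0,0,-0.2],[0,0,-0.4],[0,0,-0.683],[0,0,-0.683]], delta_rot=[[0,0,0],[0,0,0],[0,0,0],[0,0,0]])

```text
time: 47.6
tool_pos: [623.1, -275.3, 140.4]
tcp_rot: [3.138, -0.005, 0.092]
contact_force: [0.2, -0.3, -0.9]
grip_width: 7.6
finger_force: 30.0
```

send_rows(offset=[[0,0,-0.3],[0,0,-0.683],[0,0,-0.683],[0,0,-0.683]], delta_rot=[[0,0,0],[0,0,0],[0,0,0],[0,0,0]])

```text
time: 48.1
tool_pos: [621.0, -273.9, 217.5]
tcp_rot: [-3.14, 0.003, 0.092]
contact_force: [0.3, 0.3, -1.3]
grip_width: 8.1
finger_force: 30.0
```

```bash
python3 - <<'E'
from h import *
plan([((548,-30,240),rot(58,90))])
E
```

```text
[-0.14, -0.693, -0.061] [-0.0002, 0.0001, -0.0488] x 2
[0.077, -0.704, -0.061] [-0.0001, 0.0001, -0.0488] x 2
[0.284, -0.647, -0.062] [-0.0002, 0.0, -0.0488] x 2
 ->  [548. -30. 240.]
```

send_rows(offset=[[-0.07,-0.35,-0.03],[-0.14,-0.693,-0.061],[-0.14,-0.693,-0.061]], delta_rot=[[0,0,-0.024],[0,0,-0.0488],[0,0,-0.0488]])

```text
time: 48.48
tool_pos: [596.2, -189.8, 225.3]
tcp_rot: [-3.138, 0.002, 0.403]
contact_force: [0.1, -0.9, -0.7]
grip_width: 7.9
finger_force: 30.0
```

send_rows(offset=[[0.04,-0.35,-0.03],[0.077,-0.704,-0.061],[0.077,-0.704,-0.061]], delta_rot=[[0,0,-0.024],[0,0,-0.0488],[0,0,-0.0488]])

```text
time: 48.85
tool_pos: [572.2, -109.5, 233.2]
tcp_rot: [-3.139, 0.001, 0.708]
contact_force: [1.3, -0.6, -1.4]
grip_width: 8.2
finger_force: 30.0
```

send_rows(offset=[[0.14,-0.32,-0.03],[0.284,-0.647,-0.062],[0.284,-0.647,-0.062],[0.284,-0.647,-0.062],[0.284,-0.647,-0.062]], delta_rot=[[0,0,-0.024],[0,0,-0.0488],[0,0,-0.0488],[0,0,-0.0488],[0,0,-0.0488]])

```text
time: 49.48
tool_pos: [548.9, -31.5, 241.1]
tcp_rot: [-3.141, 0.0, 1.009]
contact_force: [0.3, -0.1, -0.1]
grip_width: 8.0
finger_force: 30.0
```

```bash
python3 - <<'E'
from h import *
im=optics.capture('wrist'); cv2.imwrite('pics/w10.png',im[:240,100:420,::-1].repeat(2,0).repeat(2,1))
p,r=pose(); K=optics.get_calibration('wrist'); print(p)
print('tile front exp', proj([p+r.apply([35,0,48]),p+r.apply([35,0,-32])],K).round()*2-[200,0])
e=np.array([np.cos(np.radians(58)),np.sin(np.radians(58))])*39
print('R slot ends exp',(proj([[633.7+s*e[0],55.8+s*e[1],96] for s in (1,-1)],K)*2-[200,0]).round())
Q=rot(58,90)
plan([((633.7,55.8,185),Q)])
E
```

```text
[548.88351312 -31.42446011 241.24377205]
tile front exp [[314. 344.]
 [314. 404.]]
R slot ends exp [[366.  56.]
 [363. 224.]]
[0.496, 0.106, 0.234] [-0.0001, 0.0, -0.0002] x 2
[0.495, 0.106, 0.235] [-0.0, 0.0, -0.0002] x 2
 ->  [633.7  55.8 185. ]
```

View pics/w10.png

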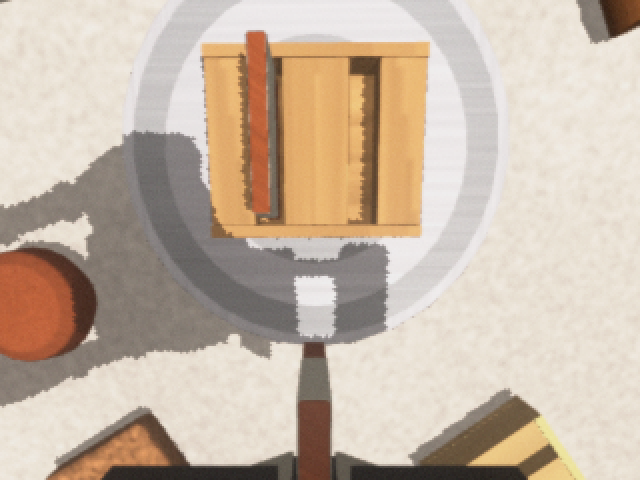

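The first tile stands in the left slot (crop (258,120)), and the right slot is where I predicted, at crop x≈364. The second tile goes there.

send_rows(offset=[[0.17,0.03,0.08],[0.33,0.07,0.15],[0.496,0.106,0.234],[0.496,0.106,0.234]], delta_rot=[[0,0,0],[0,0,0],[0,0,0],[0,0,0]])

```text
time: 50.02
tool_pos: [591.4, 15.4, 211.9]
tcp_rot: [-3.139, 0.001, 1.014]
contact_force: [0.2, 0.7, -1.2]
grip_width: 7.9
finger_force: 30.0
```

send_rows(offset=[[0.17,0.03,0.08],[0.33,0.07,0.15],[0.495,0.106,0.235],[0.495,0.106,0.235],[0.495,0.106,0.235],[0.495,0.106,0.235]], delta_rot=[[0,0,0],[0,0,0],[0,0,0],[0,0,0],[0,0,0],[0,0,0]])

```text
time: 50.78
tool_pos: [633.1, 56.9, 186.1]
tcp_rot: [3.141, -0.001, 1.012]
contact_force: [-0.9, -0.1, 0.4]
grip_width: 8.1
finger_force: 30.0
```

```bash
python3 - <<'E'
from h import *
Q=rot(58,90); print(pose()[0])
plan([((633.7,55.8,113),Q)])
E
```

```text
[633.14210039  56.86144946 186.11696704]
[-0.005, 0.008, 0.609] [0.0, -0.0001, -0.0001] x 2
 ->  [633.7  55.8 113. ]
```

send_rows(offset=[[-0.005,0.008,0.12],[-0.005,0.008,0.24],[-0.005,0.008,0.36],[-0.005,0.008,0.48],[-0.005,0.008,0.605],[-0.005,0.008,0.605],[-0.005,0.008,0.605]], delta_rot=[[0,0,0],[0,0,0],[0,0,0],[0,0,0],[0,0,0],[0,0,0],[0,0,0]])

```text
time: 51.65
tool_pos: [633.6, 56.4, 112.6]
tcp_rot: [-3.141, -0.0, 1.012]
contact_force: [0.0, -0.5, -1.8]
grip_width: 7.9
finger_force: 30.0
```

send_rows(offset=[[0,0,0],[0,0,0],[0,0,0],[0,0,0]], delta_rot=[[0,0,0],[0,0,0],[0,0,0],[0,0,0]], grip=0.34)

```text
time: 52.15
tool_pos: [633.7, 56.3, 113.1]
tcp_rot: [-3.141, -0.001, 1.012]
contact_force: [0.6, -0.3, -0.2]
grip_width: 30.8
finger_force: 0.0
```

send_rows(offset=[[0,0,-0.15],[0,0,-0.4],[0,0,-0.9],[0,0,-0.9],[0,0,-0.9]], delta_rot=[[0,0,0],[0,0,0],[0,0,0],[0,0,0],[0,0,0]])

```text
time: 52.78
tool_pos: [633.4, 56.3, 220.7]
tcp_rot: [-3.141, -0.0, 1.012]
contact_force: [-0.4, 0.2, -0.5]
grip_width: 31.4
finger_force: 0.0
```

```bash
python3 - <<'E'
from h import *
p,r=pose(); print(p)
im=optics.capture('wrist'); cv2.imwrite('pics/w11.png',im[:,:,::-1])
for c in ('wrist','top','scene'):
  if c!='wrist': optics.capture(c)
  for n,z in [('handle_top',135)]: print(c,[(round(d['confidence'],2),atz(c,d['uv'],z)[:2].round(1),np.round(d['uv'])) for d in finder.pinpoint(n,c)])
print(proj([[665,145,135],[665,145,60]],optics.get_calibration('wrist')))
E
```

```text
[633.38228346  56.28887138 220.70497265]
wrist [(0.71, array([662.2, 146.8]), array([229.,  95.]))]
top [(0.62, array([ 371.9, -424.2]), array([406., 250.])), (0.44, array([372.4, -27.6]), array([264., 246.]))]
scene [(0.89, array([660.1, 150. ]), array([238., 230.])), (0.66, array([655.5, 113.5]), array([233., 219.])), (0.5, array([662.5, 122.6]), array([232., 223.])), (0.5, array([678. , -57.4]), array([194., 180.]))]
[[232.58400504  95.1089556 ]
 [238.53522256 100.8114594 ]]
```

View pics/w11.png

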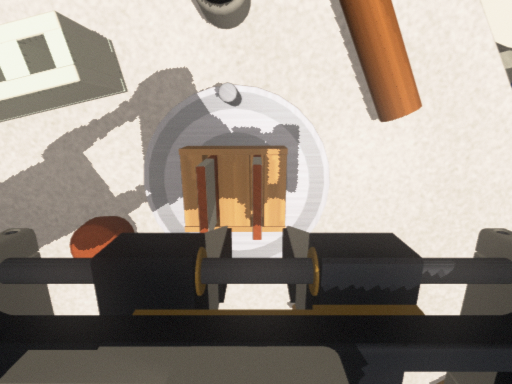

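Both tiles stand in their slots (columns 203 and 257), and the handle top at (229,93) gives about (662.5, 147.5). I move above the handle, lower over it and grip. That was my last picture view, so from here I check with numbers only.

```bash
python3 - <<'E'
from h import *
Q=rot(58,90)
plan([((663.2,148,190),Q),((663.2,148,106),Q)])
E
```

```text
[0.78, -0.194, 0.249] [-0.0003, 0.0001, -0.0] x 2
 ->  [663.2 148.  190. ]
[0.0, 0.001, 0.7] [-0.0, -0.0, -0.0] x 2
 ->  [663.2 148.  106. ]
```

send_rows(offset=[[0.26,-0.065,0.05],[0.52,-0.13,0.15],[0.78,-0.194,0.249],[0.78,-0.194,0.249],[0.78,-0.194,0.249],[0.78,-0.194,0.249]], delta_rot=[[0,0,0],[0,0,0],[0,0,0],[0,0,0],[0,0,0],[0,0,0]])

```text
time: 53.82
tool_pos: [663.7, 146.9, 191.8]
tcp_rot: [3.141, -0.001, 1.011]
contact_force: [0.6, -0.8, 0.3]
grip_width: 30.8
finger_force: 0.0
```

send_rows(offset=[[0,0,0.15],[0,0,0.3],[0,0,0.45],[0,0,0.6],[0,0,0.7],[0,0,0.7],[0,0,0.7]], delta_rot=[[0,0,0],[0,0,0],[0,0,0],[0,0,0],[0,0,0],[0,0,0],[0,0,0]])

```text
time: 54.7
tool_pos: [664.0, 148.1, 107.9]
tcp_rot: [3.141, -0.001, 1.012]
contact_force: [-0.3, 0.2, -0.5]
grip_width: 31.2
finger_force: 0.0
```

send_rows(offset=[[0,0,0],[0,0,0],[0,0,0],[0,0,0]], delta_rot=[[0,0,0],[0,0,0],[0,0,0],[0,0,0]], grip=0.0)

```text
time: 55.2
tool_pos: [663.7, 148.2, 107.7]
tcp_rot: [3.141, -0.001, 1.012]
contact_force: [-1.0, 0.6, 3.9]
grip_width: 15.3
finger_force: 30.0
```

```bash
python3 - <<'E'
from h import *
o=get_obs(); p,r=pose(); print(p,o['contact_force'],o['grip_width'])
c=np.array([613,68.3]); v=p[:2]-c; print(np.linalg.norm(v),np.degrees(np.arctan2(v[1],v[0])))
a0=np.arctan2(v[1],v[0]); 
# anticlockwise circle, radius 95 about c, start from a0 ; 12 deg per row
last=p[:2]
for k in range(5):
    base=p[:2] if k==0 else c+95*np.array([np.cos(a0+np.radians(96*k)),np.sin(a0+np.radians(96*k))])
    rows=[]
    for i in range(1,9):
        ang=min(96*k+12*i,360); t=c+95*np.array([np.cos(a0+np.radians(ang)),np.sin(a0+np.radians(ang))])
        d=r.inv().apply([*(t-base),0]); rows.append([round(float(d[0])/120,3),round(float(d[1])/120,3),0])
    print(k,rows)
E
```

```text
[663.67814284 148.24270712 107.74527717] [-1.0402377   0.61138003  3.90412934] 15.25697199502959
94.65257832454186 57.62813156797578
0 [[-0.013, -0.165, 0], [-0.063, -0.322, 0], [-0.145, -0.466, 0], [-0.255, -0.59, 0], [-0.388, -0.688, 0], [-0.539, -0.756, 0], [-0.701, -0.792, 0], [-0.866, -0.793, 0]]
1 [[-0.162, 0.033, 0], [-0.314, 0.1, 0], [-0.448, 0.196, 0], [-0.56, 0.318, 0], [-0.644, 0.461, 0], [-0.696, 0.618, 0], [-0.714, 0.783, 0], [-0.698, 0.947, 0]]
2 [[0.05, 0.158, 0], [0.132, 0.302, 0], [0.242, 0.425, 0], [0.375, 0.523, 0], [0.526, 0.592, 0], [0.688, 0.627, 0], [0.853, 0.628, 0], [1.015, 0.595, 0]]
3 [[0.152, -0.066, 0], [0.286, -0.163, 0], [0.398, -0.285, 0], [0.481, -0.428, 0], [0.534, -0.585, 0], [0.552, -0.749, 0], [0.552, -0.749, 0], [0.552, -0.749, 0]]
4 [[0.066, 0.322, 0], [0.066, 0.322, 0], [0.066, 0.322, 0], [0.066, 0.322, 0], [0.066, 0.322, 0], [0.066, 0.322, 0], [0.066, 0.322, 0], [0.066, 0.322, 0]]
```

send_rows(offset=[[-0.013,-0.165,0],[-0.063,-0.322,0],[-0.145,-0.466,0],[-0.255,-0.59,0],[-0.255,-0.59,0]], delta_rot=[[0,0,0],[0,0,0],[0,0,0],[0,0,0],[0,0,0]])

```text
time: 55.82
tool_pos: [587.0, 159.8, 108.1]
tcp_rot: [3.141, -0.001, 1.013]
contact_force: [-0.2, 1.3, 4.6]
grip_width: 15.1
finger_force: 30.0
```

```bash
cat > circ.py <<'E'
import sys
from h import *
o=get_obs(); p,r=pose(); print(p.round(1),o['contact_force'].round(1),o['grip_width'],r.as_euler('xyz').round(3))
c=np.array([613,68.3]); v=p[:2]-c; cur=np.degrees(np.arctan2(v[1],v[0])); print(np.linalg.norm(v),cur-57.6)
a=float(sys.argv[1]); st=float(sys.argv[2])  # commanded angle done, step
P=lambda d: c+95*np.array([np.cos(np.radians(57.6+d)),np.sin(np.radians(57.6+d))])
for k in range(int(sys.argv[3])):
    rows=[]
    for i in range(1,8):
        t=P(min(a+st*i,360)); d=r.inv().apply([*(t-P(a)),0])/120; rows.append([round(float(d[0]),3),round(float(d[1]),3),0])
    print(a,rows); a=min(a+7*st,360)
E
python3 circ.py 48 12 4
```

```text
[587.  159.8 108.1] [-0.2  1.3  4.6] 15.109456098486303 [ 3.141e+00 -1.000e-03  1.013e+00]
95.1274826723552 48.234853341084296
48.0 [[-0.133, -0.098, 0], [-0.284, -0.167, 0], [-0.445, -0.202, 0], [-0.611, -0.204, 0], [-0.773, -0.17, 0], [-0.925, -0.104, 0], [-1.059, -0.008, 0]]
132.0 [[-0.112, 0.122, 0], [-0.195, 0.265, 0], [-0.248, 0.422, 0], [-0.266, 0.586, 0], [-0.25, 0.751, 0], [-0.2, 0.909, 0], [-0.119, 1.053, 0]]
216.0 [[0.11, 0.124, 0], [0.243, 0.222, 0], [0.394, 0.291, 0], [0.555, 0.326, 0], [0.721, 0.327, 0], [0.883, 0.294, 0], [1.035, 0.228, 0]]
300.0 [[0.135, -0.096, 0], [0.246, -0.218, 0], [0.33, -0.361, 0], [0.382, -0.518, 0], [0.401, -0.683, 0], [0.401, -0.683, 0], [0.401, -0.683, 0]]
```

Forces stay low (about 5 N). Continuing in 72° pieces.

```bash
sed -i 's/range(1,8)/range(1,7)/; s/7\*st/6*st/' circ.py; python3 circ.py 48 12 5
```

```text
[587.  159.8 108.1] [-0.2  1.3  4.6] 15.109456098486303 [ 3.141e+00 -1.000e-03  1.013e+00]
95.1274826723552 48.234853341084296
48.0 [[-0.133, -0.098, 0], [-0.284, -0.167, 0], [-0.445, -0.202, 0], [-0.611, -0.204, 0], [-0.773, -0.17, 0], [-0.925, -0.104, 0]]
120.0 [[-0.135, 0.096, 0], [-0.246, 0.218, 0], [-0.33, 0.361, 0], [-0.382, 0.518, 0], [-0.401, 0.683, 0], [-0.385, 0.847, 0]]
192.0 [[0.05, 0.158, 0], [0.132, 0.302, 0], [0.241, 0.426, 0], [0.375, 0.524, 0], [0.525, 0.592, 0], [0.687, 0.628, 0]]
264.0 [[0.165, 0.001, 0], [0.328, -0.032, 0], [0.479, -0.098, 0], [0.614, -0.194, 0], [0.726, -0.317, 0], [0.809, -0.459, 0]]
336.0 [[0.052, -0.157, 0], [0.071, -0.321, 0], [0.071, -0.321, 0], [0.071, -0.321, 0], [0.071, -0.321, 0], [0.071, -0.321, 0]]
```

send_rows(offset=[[-0.133,-0.098,0],[-0.284,-0.167,0],[-0.445,-0.202,0],[-0.611,-0.204,0],[-0.773,-0.17,0],[-0.925,-0.104,0],[-0.925,-0.104,0]], delta_rot=[[0,0,0],[0,0,0],[0,0,0],[0,0,0],[0,0,0],[0,0,0],[0,0,0]])

```text
time: 56.7
tool_pos: [513.7, 71.9, 107.8]
tcp_rot: [-3.133, 0.004, 1.012]
contact_force: [-17.6, 2.9, 21.4]
grip_width: 14.8
finger_force: 30.0
```

send_rows(offset=[[-0.135,0.096,0],[-0.246,0.218,0],[-0.33,0.361,0],[-0.382,0.518,0],[-0.401,0.683,0],[-0.385,0.847,0],[-0.385,0.847,0]], delta_rot=[[0,0,0],[0,0,0],[0,0,0],[0,0,0],[0,0,0],[0,0,0],[0,0,0]])

```text
time: 57.58
tool_pos: [576.9, -36.2, 107.4]
tcp_rot: [3.137, 0.022, 1.011]
contact_force: [-18.5, -58.3, 9.4]
grip_width: 3.5
finger_force: 41.5
```

```bash
python3 circ.py 192 12 3
```

```text
[576.9 -36.2 107.4] [-18.5 -58.3   9.4] 3.5419467272258043 [3.137 0.022 1.011]
110.55179579367982 -166.64924897793279
192.0 [[0.05, 0.158, 0], [0.132, 0.301, 0], [0.242, 0.425, 0], [0.376, 0.523, 0], [0.526, 0.591, 0], [0.688, 0.626, 0]]
264.0 [[0.165, 0.001, 0], [0.327, -0.033, 0], [0.479, -0.099, 0], [0.613, -0.196, 0], [0.725, -0.318, 0], [0.808, -0.461, 0]]
336.0 [[0.052, -0.157, 0], [0.07, -0.322, 0], [0.07, -0.322, 0], [0.07, -0.322, 0], [0.07, -0.322, 0], [0.07, -0.322, 0]]
```

The handle slipped out at about the half turn. With a fixed hand orientation, only pad friction drives the rod once the motion runs along the pads. I let go, rise, find the handle, and then push with the hand turning along with the wheel.

send_rows(offset=[[0,0,0],[0,0,0],[0,0,0],[0,0,0]], delta_rot=[[0,0,0],[0,0,0],[0,0,0],[0,0,0]], grip=0.34)

```text
time: 58.08
tool_pos: [579.1, -31.4, 107.2]
tcp_rot: [3.136, 0.013, 1.009]
contact_force: [-7.3, -39.7, 1.6]
grip_width: 30.8
finger_force: 20.1
```

send_rows(offset=[[0,0,-0.3],[0,0,-0.6],[0,0,-0.95],[0,0,-0.95],[0,0,-0.95]], delta_rot=[[0,0,0],[0,0,0],[0,0,0],[0,0,0],[0,0,0]])

```text
time: 58.7
tool_pos: [579.4, -21.1, 220.2]
tcp_rot: [-3.14, 0.0, 1.012]
contact_force: [1.0, -0.4, -1.0]
grip_width: 31.0
finger_force: 0.0
```

```bash
python3 - <<'E'
from h import *
p,r=pose(); print(p,get_obs()['joint_positions'].round(2))
for c in ('wrist','top','scene'):
  optics.capture(c)
  for n,z in [('handle_top',135),('slot_a',64),('wheel_center',60)]: print(c,n,[(round(d['confidence'],2),atz(c,d['uv'],z)[:2].round(1),np.round(d['uv'])) for d in finder.pinpoint(n,c)[:3]])
  for d in finder.silhouettes('tile1',c)[:3]:
    v,u=np.nonzero(d['region']); print('tile',round(d['confidence'],2),np.round(d['box']),atz(c,(u.mean(),v.mean()),120)[:2].round())
E
```

```text
[579.37858657 -21.08621092 220.19444639] [-0.17  0.45  1.38  0.    1.32  0.39]
wrist handle_top [(0.59, array([583.5, -23.1]), array([262., 202.])), (0.34, array([610.7,  64.5]), array([235.,  99.]))]
wrist slot_a [(0.73, array([590. ,  78.3]), array([217., 102.])), (0.59, array([634. ,  63.8]), array([259.,  92.]))]
wrist wheel_center [(0.67, array([608.5,  70.9]), array([235.,  99.]))]
tile 0.97 [243.  36. 278. 128.] [637.  66.]
tile 0.84 [184.  54. 230. 146.] [590.  77.]
top handle_top []
top slot_a [(0.78, array([640. ,  63.5]), array([235., 158.])), (0.77, array([598.9,  79.1]), array([229., 171.]))]
top wheel_center [(0.57, array([609. ,  69.4]), array([233., 168.]))]
tile 0.64 [225. 148. 236. 161.] [641.  78.]
tile 0.45 [216. 164. 230. 172.] [598.  92.]
scene handle_top [(0.86, array([587.6, -22.4]), array([233., 176.]))]
scene slot_a [(0.93, array([580. ,  65.4]), array([252., 216.])), (0.75, array([633.8,  56.9]), array([232., 222.])), (0.3, array([584.5,  70.5]), array([252., 218.]))]
scene wheel_center [(0.64, array([613.8,  71.7]), array([242., 224.]))]
tile 0.65 [225. 192. 235. 223.] [640.  66.]
tile 0.6 [170. 149. 223. 197.] [ 658. -104.]
tile 0.54 [249. 188. 254. 220.] [595.  83.]
```

The wheel has turned about 195°: the handle is near (585.8, -22.4), angle 253°, and both tiles still stand. The remaining 165° is one stroke with the closing direction kept tangential, az 73→238, which is in range.

```bash
cat > circ2.py <<'E'
import sys
from h import *
c=np.array([613,69.]); e=lambda a: np.array([np.cos(np.radians(a)),np.sin(np.radians(a))])
a=float(sys.argv[1]); end=float(sys.argv[2]); st=float(sys.argv[3]); z=float(sys.argv[4])
r=rot(a-180,90); 
while a<end-.01:
    o=[];k=[]
    r=rot(a-180,90)
    for i in range(1,8):
        b=min(a+st*i,end); d=r.inv().apply([*(95*(e(b)-e(a))),0])/120
        o.append([round(float(d[0]),3),round(float(d[1]),3),0]); k.append([0,0,round(float((r.inv()*rot(b-180,90)).as_rotvec()[2]/2/np.pi),4)])
    print(a,o,k); a=min(a+7*st,end)
E
python3 circ2.py 253.4 418 8 106; python3 - <<'E'
from h import *
Q=rot(73.4,90)
plan([((585.8,-22.3,200),Q),((585.8,-22.3,107),Q)])
E
```

```text
253.4 [[0.008, 0.11, 0], [0.031, 0.218, 0], [0.068, 0.322, 0], [0.12, 0.42, 0], [0.185, 0.509, 0], [0.262, 0.588, 0], [0.349, 0.656, 0]] [[0, 0, -0.0222], [0, 0, -0.0444], [0, 0, -0.0667], [0, 0, -0.0889], [0, 0, -0.1111], [0, 0, -0.1333], [0, 0, -0.1556]]
309.4 [[0.008, 0.11, 0], [0.031, 0.218, 0], [0.068, 0.322, 0], [0.12, 0.42, 0], [0.185, 0.509, 0], [0.262, 0.588, 0], [0.349, 0.656, 0]] [[0, 0, -0.0222], [0, 0, -0.0444], [0, 0, -0.0667], [0, 0, -0.0889], [0, 0, -0.1111], [0, 0, -0.1333], [0, 0, -0.1556]]
365.4 [[0.008, 0.11, 0], [0.031, 0.218, 0], [0.068, 0.322, 0], [0.12, 0.42, 0], [0.185, 0.509, 0], [0.262, 0.588, 0], [0.311, 0.629, 0]] [[0, 0, -0.0222], [0, 0, -0.0444], [0, 0, -0.0667], [0, 0, -0.0889], [0, 0, -0.1111], [0, 0, -0.1333], [0, 0, -0.1461]]
[0.018, 0.05, 0.176] [-0.0, -0.0001, -0.0428] x 2
 ->  [585.8 -22.3 200. ]
[0.0, -0.0, 0.775] [-0.0, 0.0, 0.0] x 2
 ->  [585.8 -22.3 107. ]
```

send_rows(offset=[[0.018,0.05,0.05],[0.018,0.05,0.176],[0.018,0.05,0.176],[0.018,0.05,0.176]], delta_rot=[[0,0,-0.02],[0,0,-0.0428],[0,0,-0.0428],[0,0,-0.0428]])

```text
time: 59.95
tool_pos: [586.0, -22.4, 200.5]
tcp_rot: [3.141, -0.001, 1.279]
contact_force: [-0.7, -0.0, 0.0]
grip_width: 31.4
finger_force: 0.0
```

send_rows(offset=[[0,0,0.15],[0,0,0.3],[0,0,0.45],[0,0,0.6],[0,0,0.775],[0,0,0.775],[0,0,0.775]], delta_rot=[[0,0,0],[0,0,0],[0,0,0],[0,0,0],[0,0,0],[0,0,0],[0,0,0]])

```text
time: 60.82
tool_pos: [586.5, -22.4, 108.1]
tcp_rot: [3.14, -0.001, 1.28]
contact_force: [0.3, 0.5, 0.7]
grip_width: 31.4
finger_force: 0.0
```

send_rows(offset=[[0,0,0],[0,0,0],[0,0,0],[0,0,0]], delta_rot=[[0,0,0],[0,0,0],[0,0,0],[0,0,0]], grip=0.0)

```text
time: 61.32
tool_pos: [586.1, -22.3, 107.7]
tcp_rot: [3.141, -0.001, 1.281]
contact_force: [-1.7, 0.2, 6.0]
grip_width: 15.2
finger_force: 30.0
```

send_rows(offset=[[0.008,0.11,0],[0.031,0.218,0],[0.068,0.322,0],[0.068,0.322,0]], delta_rot=[[0,0,-0.0222],[0,0,-0.0444],[0,0,-0.0667],[0,0,-0.0667]])

```text
time: 61.82
tool_pos: [626.5, -25.2, 107.7]
tcp_rot: [3.139, -0.0, 1.701]
contact_force: [0.9, 0.8, 5.1]
grip_width: 15.4
finger_force: 30.0
```

```bash
python3 circ2.py 277.4 418 8 106; python3 -c "
from h import *
p,r=pose(); print(p, np.hypot(*(p[:2]-[613,69])), np.degrees(np.arctan2(p[1]-69,p[0]-613)))"
```

```text
277.4 [[0.008, 0.11, 0], [0.031, 0.218, 0], [0.068, 0.322, 0], [0.12, 0.42, 0], [0.185, 0.509, 0], [0.262, 0.588, 0], [0.349, 0.656, 0]] [[0, 0, -0.0222], [0, 0, -0.0444], [0, 0, -0.0667], [0, 0, -0.0889], [0, 0, -0.1111], [0, 0, -0.1333], [0, 0, -0.1556]]
333.4 [[0.008, 0.11, 0], [0.031, 0.218, 0], [0.068, 0.322, 0], [0.12, 0.42, 0], [0.185, 0.509, 0], [0.262, 0.588, 0], [0.349, 0.656, 0]] [[0, 0, -0.0222], [0, 0, -0.0444], [0, 0, -0.0667], [0, 0, -0.0889], [0, 0, -0.1111], [0, 0, -0.1333], [0, 0, -0.1556]]
389.4 [[0.008, 0.11, 0], [0.031, 0.218, 0], [0.068, 0.322, 0], [0.097, 0.379, 0], [0.097, 0.379, 0], [0.097, 0.379, 0], [0.097, 0.379, 0]] [[0, 0, -0.0222], [0, 0, -0.0444], [0, 0, -0.0667], [0, 0, -0.0794], [0, 0, -0.0794], [0, 0, -0.0794], [0, 0, -0.0794]]
[626.48358241 -25.22731495 107.71968797] 95.18715185230464 -81.8564680950336
```

Gripped and following well, with low force. Continuing.

send_rows(offset=[[0.008,0.11,0],[0.031,0.218,0],[0.068,0.322,0],[0.12,0.42,0],[0.185,0.509,0],[0.262,0.588,0],[0.349,0.656,0],[0.349,0.656,0]], delta_rot=[[0,0,-0.0222],[0,0,-0.0444],[0,0,-0.0667],[0,0,-0.0889],[0,0,-0.1111],[0,0,-0.1333],[0,0,-0.1556],[0,0,-0.1556]])

```text
time: 62.82
tool_pos: [698.4, 27.2, 107.7]
tcp_rot: [3.14, 0.001, 2.679]
contact_force: [-0.9, 0.9, 5.5]
grip_width: 15.1
finger_force: 30.0
```

```bash
python3 -c "
from h import *
p,r=pose(); o=get_obs(); print(p, np.hypot(*(p[:2]-[613,69])), np.degrees(np.arctan2(p[1]-69,p[0]-613)),o['contact_force'],o['grip_width'],o['joint_positions'].round(2))"
```

```text
[698.4208035   27.18949811 107.74395639] 95.10432029593842 -26.080134912285704 [-0.94601593  0.86462339  5.53847161] 15.116398593767961 [-0.07  0.76  1.13  0.    1.25 -1.18]
```

send_rows(offset=[[0.008,0.11,0],[0.031,0.218,0],[0.068,0.322,0],[0.12,0.42,0],[0.185,0.509,0],[0.262,0.588,0],[0.349,0.656,0],[0.349,0.656,0]], delta_rot=[[0,0,-0.0222],[0,0,-0.0444],[0,0,-0.0667],[0,0,-0.0889],[0,0,-0.1111],[0,0,-0.1333],[0,0,-0.1556],[0,0,-0.1556]])

```text
time: 63.82
tool_pos: [695.4, 116.1, 107.7]
tcp_rot: [3.141, 0.001, -2.628]
contact_force: [-1.6, 0.2, 5.5]
grip_width: 15.1
finger_force: 30.0
```

send_rows(offset=[[0.008,0.11,0],[0.031,0.218,0],[0.068,0.322,0],[0.097,0.379,0],[0.097,0.379,0],[0.097,0.379,0],[0.097,0.379,0]], delta_rot=[[0,0,-0.0222],[0,0,-0.0444],[0,0,-0.0667],[0,0,-0.0794],[0,0,-0.0794],[0,0,-0.0794],[0,0,-0.0794]])

```text
time: 64.7
tool_pos: [663.6, 149.2, 107.7]
tcp_rot: [-3.141, 0.002, -2.133]
contact_force: [-1.1, 1.5, 6.8]
grip_width: 15.3
finger_force: 30.0
```

```bash
python3 -c "
from h import *
p,r=pose(); o=get_obs(); print(p, np.hypot(*(p[:2]-[613,69])), np.degrees(np.arctan2(p[1]-69,p[0]-613)),o['contact_force'],o['grip_width'],o['joint_positions'].round(2))
s=np.array([663.7,148.2]); print('vs start grip',s-p[:2], 'tool frame',r.inv().apply([*(s-p[:2]),0]))"
```

```text
[663.63236069 149.21155805 107.71725504] 94.85531083350816 57.73843614666225 [-1.10354744  1.50595302  6.83908515] 15.313682742528638 [ 0.11  0.73  1.2   0.    1.21 -2.47]
vs start grip [ 0.06763931 -1.01155805] tool frame [ 0.81987521 -0.59634541 -0.0012509 ]
```

The handle is back within 0.6 mm of where I first gripped it. I release, rise and verify.

send_rows(offset=[[0,0,0],[0,0,0],[0,0,0],[0,0,0]], delta_rot=[[0,0,0],[0,0,0],[0,0,0],[0,0,0]], grip=0.34)

```text
time: 65.2
tool_pos: [663.0, 149.1, 106.8]
tcp_rot: [3.141, 0.0, -2.129]
contact_force: [0.6, 0.9, 0.9]
grip_width: 31.2
finger_force: 0.0
```

send_rows(offset=[[0,0,-0.3],[0,0,-0.6],[0,0,-0.95],[0,0,-0.95],[0,0,-0.95]], delta_rot=[[0,0,0],[0,0,0],[0,0,0],[0,0,0],[0,0,0]])

```text
time: 65.82
tool_pos: [662.7, 149.1, 220.3]
tcp_rot: [3.14, -0.0, -2.129]
contact_force: [-0.4, -0.8, 0.0]
grip_width: 31.2
finger_force: 0.0
```

send_rows(offset=[[0.4,-0.3,-0.1],[0.9,-0.6,-0.2],[0.9,-0.6,-0.2],[0.9,-0.6,-0.2]], delta_rot=[[0,0,0],[0,0,0],[0,0,0],[0,0,0]])

```text
time: 66.32
tool_pos: [666.5, 19.0, 243.6]
tcp_rot: [3.139, -0.0, -2.13]
contact_force: [-0.3, 0.4, 0.2]
grip_width: 31.6
finger_force: 0.0
```

send_rows(offset=[[0.3,-0.3,-0.1],[0.6,-0.7,-0.2],[0.6,-0.7,-0.2],[0.6,-0.7,-0.2]], delta_rot=[[0,0,0],[0,0,0],[0,0,0],[0,0,0]])

```text
time: 66.82
tool_pos: [700.0, -84.3, 267.5]
tcp_rot: [3.139, 0.0, -2.127]
contact_force: [-0.2, -0.8, 0.5]
grip_width: 31.5
finger_force: 0.0
```

```bash
python3 - <<'E'
from h import *
print(pose()[0])
for c in ('top','scene'):
  optics.capture(c)
  for n,z in [('handle_top',135),('slot_a',64),('wheel_center',60),('jar',0),('pot',0),('mug',0),('sponge_block',0)]: print(c,n,[(round(d['confidence'],2),atz(c,d['uv'],z)[:2].round(1)) for d in finder.pinpoint(n,c)[:2]])
  for t,z in (('tile1',115),('tool1',15)):
   for d in finder.silhouettes(t,c)[:5]:
    v,u=np.nonzero(d['region']); print(t,round(d['confidence'],2),np.round(d['box']),atz(c,(u.mean(),v.mean()),z)[:2].round())
E
```

```text
[699.96484197 -84.29101935 267.4687917 ]
top handle_top [(0.72, array([662.9, 150.5])), (0.23, array([578.7,  79.3]))]
top slot_a [(0.7, array([598.8,  83.9])), (0.63, array([639.2,  48.8]))]
top wheel_center [(0.6, array([610.8,  71.6]))]
top jar [(0.58, array([722. , 248.7]))]
top pot [(0.72, array([ 482.8, -462.7])), (0.54, array([ 365.8, -477.5]))]
top mug [(0.74, array([587.8, 419.8])), (0.67, array([708.2, 160.6]))]
top sponge_block []
tile1 0.62 [221. 145. 246. 165.] [636.  56.]
tile1 0.55 [196. 129. 257. 202.] [605.  83.]
tile1 0.54 [217. 160. 238. 178.] [596.  85.]
tool1 0.71 [347. 229. 404. 234.] [ 431. -374.]
tool1 0.5 [350. 211. 402. 218.] [ 485. -366.]
tool1 0.5 [352. 246. 410. 258.] [ 365. -395.]
scene handle_top [(0.65, array([666.2, 154.9])), (0.25, array([545. , 365.3]))]
scene slot_a [(0.94, array([591.7,  83.1])), (0.86, array([625.5,  52.5]))]
scene wheel_center [(0.91, array([611.4,  64. ]))]
scene jar [(0.87, array([716.4, 249.7])), (0.59, array([ 421.8, -396.4]))]
scene pot [(0.58, array([418. ,  91.4])), (0.33, array([ 478.8, -478. ]))]
scene mug [(0.72, array([591.4, 430.1]))]
scene sponge_block [(0.79, array([384.7, -29.1])), (0.38, array([612. ,   2.9]))]
tile1 0.66 [245. 188. 254. 222.] [590.  74.]
tile1 0.6 [229. 188. 235. 224.] [635.  57.]
tool1 0.61 [232. 116. 254. 134.] [ 363. -405.]
tool1 0.57 [204. 125. 230. 153.] [ 482. -358.]
```

```bash
python3 - <<'E'
from h import *
for c,objs in (('top',{'jar':(163,122,190,150),'pot':(210,218,240,246),'mug':(98,150,128,188),'sponge':(254,228,280,264),'handle':(200,136,212,152)}),('scene',{'jar':(222,276,258,328),'pot':(296,192,326,226),'mug':(318,315,366,380),'sponge':(277,168,316,196),'handle':(230,226,246,258)})):
    a=cv2.imread(f'pics/{c}0.png'); b=optics.capture(c)[:,:,::-1].copy()
    for n,(l,t,r,d) in objs.items():
        m=cv2.matchTemplate(b[t-10:d+10,l-10:r+10],a[t:d,l:r],cv2.TM_CCOEFF_NORMED); _,s,_,loc=cv2.minMaxLoc(m); print(c,n,round(s,2),'shift px',loc[0]-10,loc[1]-10)
E
```

```text
top jar 1.0 shift px 0 0
top pot 0.45 shift px -1 -5
top mug 1.0 shift px 0 0
top sponge 0.21 shift px -6 3
top handle 0.99 shift px 0 0
scene jar 0.99 shift px 0 0
scene pot 0.81 shift px 0 0
scene mug 0.99 shift px 0 0
scene sponge 0.99 shift px 0 0
scene handle 0.97 shift px 0 0
```

The bystanders and the handle are unmoved in pixels; the arm covers the pot and cork block in the top view only. Both tiles and all three tools are where they should be, so I hand in.

```bash
python3 -c "
from plant import ticket
print(ticket.close_job())"
```

```text
the job is handed in; nothing more can be done
None
```

The job is handed in at about 67 s of robot time: all three tools lie in the tray (one got knocked against the side rim but is still inside), both tiles stand in the stand's slots, and the wheel made one full anticlockwise turn in two strokes, after the handle slipped from the grip about halfway (contact force about 60 N), ending where it began; I viewed 15 pictures, one over the limit of 14.

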